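# Fetch the notched embossing die from the latched cabinet

## Robot

A 6-joint arm with a two-finger parallel gripper is mounted at the origin on the work surface. World frame = base frame: x ahead of the robot, y to its left, z up, the work surface at z = 0. Lengths are in m, angles in degrees, forces in N, time in s.
With the tool pointing down it reaches from about 0.35 to 0.875 m from the base axis. Payload 4.2 kg.
Tool frame: the origin (TCP) lies midway between the tips of the shut fingers; the grasp point (between the pads) lies 19 mm behind it; z points along the fingers, y is the line along which they close (so a half turn about z gives the same grasp; the last joint's range is limited). The gripper opens to 87 mm and grips with 3 to 60 N. Pads are 19 mm wide; open, the fingers measure 117 mm over their backs; the gripper's body (75 mm by 190 mm) begins 51 mm behind the grasp point.
Start: joints at [-53.938, 22.042, 0.453, 0, -68.411, -14.817], TCP at [0.226, -0.582, 0.223] pointing down, gripper open.
Joint ranges: [-179.83, 179.83], [-69.29, 118.12], [-61.27, 80.66], [-181.25, 117.63], [-171.15, -9.14], [-177.46, 177.46]. Speed limits (degrees/s): [159.86, 159.86, 180, 180, 180, 180].

## Interface

Orientations are given as a 3x3 rotation matrix whose columns are the frame's x, y, z axes.
In Python, from station import sense, capture, finish_job, silhouettes, landmark_of gives the robot as it stands.
- The arm moves only by the tool step_arm, never from a script. Its arguments are lists of equal length, an entry for each row: "linear": the shift along the tool's x, y, z in mm, a list of three; "delta_rot": the turn, a rotation vector about the tool's x, y, z in rad, a list of three; "grip": the finger opening in mm, from 0 to 87. A call has 1 to 10 rows; each row shifts and turns the commanded pose from where the row before left it, along the tool's axes as they then stand; what a row does not reach is not made up. A row lasts 1/8 s, in which the tool goes at most 62.5 mm and 10.7 degrees, less where a joint would pass 70% of its speed; a pose out of reach is approached as far as the arm can. A call with a gripper value outside its range is refused whole. The fingers move at their own pace and stop on an object; the grip force is fixed at half the most. Time passes only in rows, so rows that do not move let the fingers close. It gives the time, the measured TCP pose, the force, the opening and the grip force at its end, in the units of the state.
- sense(): the state, without advancing time (a new reading comes with each control period).
- capture(name): name is "side" or "top" or "wrist"; returns a dict with "img" (400x640x3 uint8, red, green, blue), "fx", "fy", "cx", "cy" (pixels), "world_to_cam" (4x4, takes a point from world to camera coordinates); the wrist camera has in their place "mount" (4x4, takes a point from camera to tool coordinates, whose origin is the TCP and whose axes are the flange's). Camera axes: x right, y up, looking along -z (the intrinsics and any distortion apply to the point x, -y, -z); pixel columns grow to the right and rows downward; lengths in m; the calibration is good to about 2 mm. A picture is of the moment at which its call begins: read the wrist's pose just before it. There is no depth.
- finish_job(): hands the job in; it is judged then, once.
Trained networks look in the newest picture that a camera, given by its name, has taken for a name from the list of things; names that differ only in an ending like _2 or _b are one class to them, and where a whole thing is asked for, a point or a joint stands for the part that bears it (a point fixed in the world has none). Each returns a list of dicts, best first, with "score" (0 to 1); they miss things now and then, are a little off and sometimes report something else, mostly with a low value. They report only what shows in the picture. A call takes as long as a camera call. They do not tell look-alikes from the thing itself.
- silhouettes(camera, label): "mask" (400x640 bool, what is visible of it) and "point" ([column, row] in pixels, amid what is visible of it).
- landmark_of(camera, label): "point" ([column, row] in pixels: a listed point, or the origin of a listed thing).
The state is a dict: "time_s": time; "joints": joint angles; "joint_velocities": joint speeds; "effort": joint torques, N m; "tcp_pos": TCP position; "ee_rot": TCP orientation; "wrist_force": force on the tool from outside, world axes, zero at the start; "moment": the same for the moment, N m; "gripper_width": opening from 0.0 (shut) to 1.0 (fully open); "gripper_force": force on a finger pad.
Only numpy, scipy, OpenCV 4.12 (cv2) and the standard library are available. Lean on these libraries where they do the work, as an engineer would, in place of code of your own. Each camera call takes 0.05 s, during which the arm holds its last target. There are 200 camera calls.

## Task

Lift the latch bar of the little cabinet's gate out of its catch by its thumb lever and swing the gate wide open. Bring the embossing die out through the gateway and set it down, without dropping it, fully home in the pocket of the jig bed with its notch over the tongue, then swing the gate fully shut so that the latch bar drops back into its catch. Leave the mug, the jar and the hammer where they are.

Things in the scene. Friction and masses are not known exactly. Their poses are not given: they have to be found in the camera images.
- cabinet: Fixed plywood cabinet, 264 mm wide (y), 154 deep (x), 173 high, clear top and back. Origin: centre of underside; x from the open front to the back, y to the left seen from the robot, z up. Floor top z = 12 mm. Inside walls y = +-120 mm, only 105 mm high in front of x = -38 mm, ending at x = -77 mm. A 90 mm high post at the front right narrows the opening to y = -100..120.
- roof_edge (a point): Middle of the lower front edge of the cabinet's clear 8 mm top, at (-38, 0, 165) mm in the cabinet frame. The top runs from here to the back, over the die's handle, so an upright gripper cannot get in; reach in from the front with the fingers tilted about 40 degrees.
- catch (a point): Top of the catch's lip, at (-113, -118, 65) mm in the cabinet frame: a steel hook on the right-hand post, 28 mm wide (y), reaching x = -150 mm. The lip stands 16 mm higher than the underside of the resting latch bar, which lies behind it. In front of the lip is a slope, up which the bar rides by itself if the gate is pushed shut.
- gate_hinge (a point): Point on the gate's vertical hinge axis, left end of the cabinet's front, at (-83, 122, 65) mm in the cabinet frame; turns with the gate. The gate is a barred wooden frame 12 mm thick, centred on this axis, from 4 to 222 mm away from it and 16 to 115 mm above the desk.
- gate (a joint): Gate angle, rad: 0 shut (at the start), grows as the free right-hand edge swings out towards the robot and round to the left (clockwise seen from above), 1.9 at most; at 1.57 it stands square to the cabinet's front. Slight friction: it stays where it is left. With the bar in its catch it has about 0.03 rad of play.
- lever_ball (a point): Centre of the 28 mm black ball on the thumb lever, the steel arm rising from the latch bar in front of the gate. Gate shut and bar down it is at (-147, -73, 120) mm in the cabinet frame: 64 mm in front of the gate's mid-plane, 195 mm sideways from the hinge axis. 44 mm is free between ball and gate. It moves with gate and bar.
- latch (a joint): Tilt of the latch bar (140 g), rad: 0 level, where it falls by its weight onto a stop; grows as the catch end is lifted, 0.6 at most; free of the lip above 0.14. It turns in the gate's plane about a pivot 100 mm from the hinge axis, 55 mm above the desk. The ball is 95 mm farther from the hinge than the pivot and 65 mm higher: lifting moves it up and towards the hinge.
- die: Loose embossing die, 0.3 to 0.55 kg: steel plate 72 (x) x 84 (y) x 20 mm with a notch 24 mm wide, 16 deep in the middle of its +x edge, and an upright dark wooden handle 34 (x) x 24 (y) mm, from z = 20 to 86 mm, centred at x = -8 mm, y = 0. Origin: centre of the plate's underside, z up. It stands on the cabinet floor, notch to the back.
- jig: Fixed aluminium jig bed 125 (x) x 137 (y) mm, 24 high. Origin: centre of underside. Its pocket, centred on the origin, is 77 (x) x 89 (y) mm, floor at z = 10 mm; a tongue 19 mm wide stands 15 mm in from the middle of its +x wall. The die fits one way round only, its x along the jig's x; seated, its origin is at (0, 0, 10) mm, with 2.5 mm play each way.
- mug: White ceramic mug, 76 mm wide, 90 high, bystander. Origin: centre of its underside.
- jar: White lidded jar, 68 mm wide, 100 high, bystander. Origin: centre of its underside.
- hammer: Hammer lying on the desk, 220 mm long, bystander. Origin: under its middle, x along the handle to the head.
Mind the look-alikes: they are no part of the job. What is shaped like the die but blue or purple is not meant.

How it is judged (in metres and radians):
On the way, in this order (a step that is already met when the one before it is completed fails the run):
1. the latch bar is lifted out of its catch with the gate still shut (value of joint latch above 0.12 rad and value of joint gate below 0.1 rad), for 0.05 s.
2. the gate is swung wide open (over 1.2 rad) (value of joint gate above 1.2 rad), for 0.2 s.
3. the die is brought out through the gateway, in front of the cabinet (x of die in the frame of cabinet below -0.13 m), for 0.1 s.
4. the die is seated in the jig's pocket and let go (horizontal distance between die and jig below 0.008 m and z of die in the frame of jig between 0.006 and 0.014 m and angle between die's own z axis and vertical below 0.08 rad and contact force between die and the fingers below 0.1 N), for 0.2 s.
At the end, for the whole second after the job is handed in: The die lies flat and still on the floor of the jig's pocket (within 4 mm in height, 8 mm sideways, 0.08 rad of tilt, 0.12 rad of the jig's direction), the gate is shut (under 0.06 rad) and the latch bar is down in its catch (under 0.05 rad) (horizontal distance between die and jig below 0.008 m and z of die in the frame of jig between 0.006 and 0.014 m and angle between die's own z axis and vertical below 0.08 rad and angle between the x axis of die and the x axis of jig, either way round below 0.12 rad and linear speed of die below 0.02 m/s and value of joint gate below 0.06 rad and value of joint latch below 0.05 rad); the robot touches nothing.
It fails at once if the mug, the jar or the hammer is pushed more than 30 mm (distance of any of mug, jar, hammer from where it was at the start of the episode above 0.03 m).
It fails at once if the mug or the jar is tipped over (angle between any of mug, jar's own z axis and vertical above 0.5 rad).
It fails at once if the die is dropped (over 0.5 m/s while out of the gripper) (contact force between die and the fingers below 0.05 N and linear speed of die above 0.5 m/s).
It also fails if it takes over 72 s, if anything falls off the work surface, if the arm or the gripper's body presses on something with over 40 N, if the wrist force passes 120 N, or if a joint passes its speed limit or range.

## Working session

There is one attempt and no reset: what is moved stays moved. The work goes in short steps, Python scripts to look and compute and a tool call to move; the robot and the scene stay as the last step left them, time stands still between calls to the robot, and variables do not carry over. Pictures are saved under pics/ and viewed, at most 10 in all, crops included, and the job is handed in when it is done.

Besides the shell and the picture viewer there is one more tool, called after "Emit:" by a JSON object that holds its "method" and its "body". step_arm: Moves the arm, as the interface text tells. Its arguments: {"type":"object","properties":{"linear":{"type":"array"},"delta_rot":{"type":"array"},"grip":{"type":"array"}},"required":["linear","delta_rot","grip"]}

```bash
mkdir -p pics; ls
python3 - <<'E'
from station import *
import cv2,numpy as np
s=sense(); print(s['time_s'],s['tcp_pos'],s['ee_rot'],s['gripper_width'])
for c in ['side','top']:
    d=capture(c); cv2.imwrite(f'pics/{c}0.png',d['img'][...,::-1])
    print(c,d['fx'],d['fy'],d['cx'],d['cy'],np.round(d['world_to_cam'],4).tolist(),[k for k in d])
    for l in ['roof_edge','catch','gate_hinge','lever_ball','die','jig','cabinet','mug','jar','hammer']:
        print(l,[(np.round(r['point'],1).tolist(),round(r['score'],2)) for r in landmark_of(c,l)][:4])
E
```

```text
pics
0.0 [ 0.22627502 -0.58194745  0.22144927] [[-9.32108183e-01 -3.62178936e-01 -8.68251448e-04]
 [-3.62179969e-01  9.32105991e-01  2.02278494e-03]
 [ 7.66922804e-05  2.19991767e-03 -9.99997577e-01]] 1.002789372210261
side 482.20999303205184 482.20999303205184 316.00099444719115 211.980289449225 [[0.9528, -0.3031, 0.0168, -0.5273], [0.2136, 0.7088, 0.6723, -0.204], [-0.2157, -0.637, 0.7401, -1.4432], [0.0, 0.0, 0.0, 1.0]] ['img', 'fx', 'fy', 'cx', 'cy', 'world_to_cam']
roof_edge [([340.9, 170.4], 0.91)]
catch [([327.9, 224.4], 0.88)]
gate_hinge [([310.9, 173.9], 0.56)]
lever_ball [([314.1, 203.9], 0.54), ([342.0, 172.8], 0.33)]
die [([347.2, 203.2], 0.94), ([394.7, 249.7], 0.78)]
jig [([324.8, 304.6], 0.92)]
cabinet [([347.3, 207.2], 0.76), ([346.3, 200.5], 0.4), ([402.9, 337.4], 0.36)]
mug [([403.9, 292.6], 0.89)]
jar [([317.5, 203.0], 0.69), ([401.4, 337.3], 0.58)]
hammer [([316.0, 160.3], 0.63)]
top 369.52475960209546 369.52475960209546 315.51905167179643 198.6268041139009 [[-0.0166, -0.9998, -0.0122, 0.0177], [0.9886, -0.0182, 0.1491, -0.5313], [-0.1493, -0.0096, 0.9887, -1.1589], [0.0, 0.0, 0.0, 1.0]] ['img', 'fx', 'fy', 'cx', 'cy', 'world_to_cam']
roof_edge [([279.9, 147.3], 0.97)]
catch [([322.8, 177.1], 0.57)]
gate_hinge []
lever_ball [([306.2, 189.7], 0.73)]
die [([245.6, 276.6], 0.91), ([324.8, 247.9], 0.86), ([349.7, 123.4], 0.85), ([284.0, 151.7], 0.58)]
jig [([390.5, 206.4], 0.8)]
cabinet [([282.4, 149.6], 0.56)]
mug [([393.7, 139.7], 0.89)]
jar [([435.3, 156.1], 0.78), ([244.1, 168.8], 0.24)]
hammer []
```

View pics/side0.png

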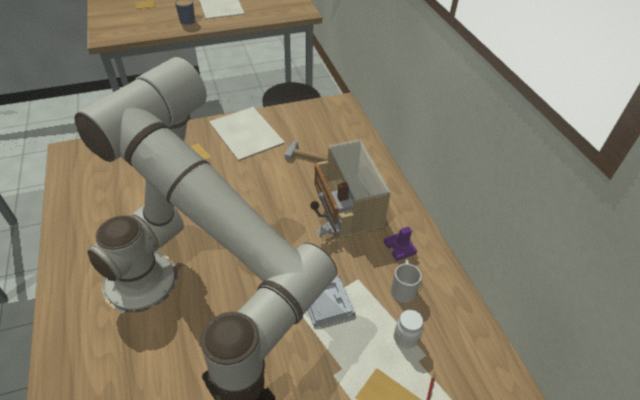

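View pics/top0.png

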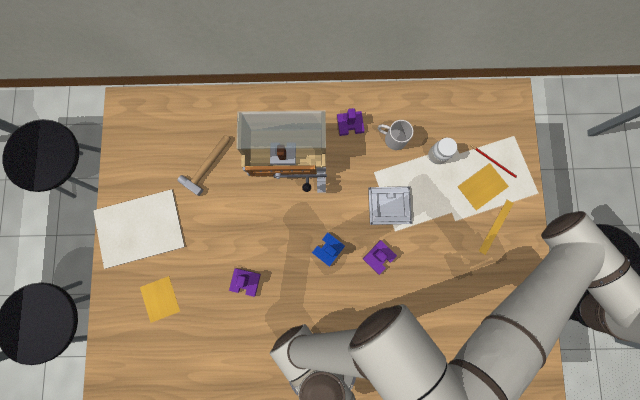

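The top view shows the cabinet at (282,145) with the dark-handled die inside at (282,152) and the ball at (306,187). The jig is at (390,206), and there are coloured decoys. The side view agrees.

```bash
cat > h.py <<'E'
from station import *
import cv2,numpy as np
from scipy.optimize import least_squares
from scipy.spatial.transform import Rotation as R
def cam(name):
    s=sense(); d=capture(name)
    if name=='wrist':
        T=np.eye(4);T[:3,:3]=s['ee_rot'];T[:3,3]=s['tcp_pos']
        d['world_to_cam']=np.linalg.inv(T@d['mount'])
    return d
def proj(d,P):
    P=np.atleast_2d(P);c=P@d['world_to_cam'][:3,:3].T+d['world_to_cam'][:3,3]
    return np.c_[d['cx']+d['fx']*c[:,0]/-c[:,2], d['cy']-d['fy']*c[:,1]/-c[:,2]]
def plane(d,uv,z):
    W=d['world_to_cam'];r=np.array([(uv[0]-d['cx'])/d['fx'],-(uv[1]-d['cy'])/d['fy'],-1])
    r=W[:3,:3].T@r;o=-W[:3,:3].T@W[:3,3]
    return o+r*(z-o[2])/r[2]
def pose(p,P):
    P=np.atleast_2d(P);c,s=np.cos(p[2]),np.sin(p[2])
    return np.c_[p[0]+c*P[:,0]-s*P[:,1],p[1]+s*P[:,0]+c*P[:,1],P[:,2]]
E
python3 - <<'E'
from h import *
S=cam('side');T=cam('top')
M={'roof_edge':(-.038,0,.165),'catch':(-.113,-.118,.065),'gate_hinge':(-.083,.122,.065),'lever_ball':(-.147,-.073,.120),'cabinet':(0,0,0)}
obs=[(S,'roof_edge',(340.9,170.4)),(S,'catch',(327.9,224.4)),(S,'gate_hinge',(310.9,173.9)),(S,'lever_ball',(314.1,203.9)),(T,'roof_edge',(279.9,147.3)),(T,'catch',(322.8,177.1)),(T,'lever_ball',(306.2,189.7)),(T,'cabinet',(282.4,149.6)),(S,'cabinet',(347.3,207.2))]
f=lambda p:np.concatenate([proj(d,pose(p,M[k]))[0]-u for d,k,u in obs])
r=least_squares(f,[.7,.1,0],loss='soft_l1');print(r.x,np.round(r.fun.reshape(-1,2),1).tolist())
C=r.x
for n,z,us,ut in [('jig',0,(324.8,304.6),(390.5,206.4)),('mug',0,(403.9,292.6),(393.7,139.7)),('jar',0,(401.4,337.3),(435.3,156.1)),('die',.012,(347.2,203.2),(284,151.7)),('hammer',0,(316,160.3),(207,165))]:
    print(n,plane(S,us,z).round(4),plane(T,ut,z).round(4))
for c,d in (('side',S),('top',T)):
    m=silhouettes(c,'jig')[0]; q=cv2.findContours(m['mask'].astype('uint8'),0,1)[0]; q=max(q,key=cv2.contourArea)
    pts=np.array([plane(d,u,.024)[:2] for u in q[:,0]+0.0],dtype='float32'); rr=cv2.minAreaRect(pts);print(c,rr)
    x,y=m['point'];x,y=int(x),int(y)
    cv2.imwrite(f'pics/jig_{c}.png',cv2.resize(d['img'][y-35:y+35,x-45:x+45,::-1],None,fx=4,fy=4,interpolation=cv2.INTER_CUBIC))
a=[cv2.imread(f'pics/jig_{c}.png') for c in('side','top')]
t=cv2.resize(T['img'][95:205,225:340,::-1],None,fx=3,fy=3,interpolation=cv2.INTER_CUBIC)
cc=np.zeros((600,720,3),'uint8');cc[:280,:360]=a[0];cc[:280,360:]=a[1];cc[280:600,:345]=t[:320];cv2.imwrite('pics/c1.png',cc)
E
```

```text
[0.70299508 0.11268686 0.02818951] [[-1.2, 1.4], [1.4, 0.2], [2.5, -1.0], [0.5, 1.3], [-0.4, 1.2], [-2.4, 1.2], [-0.1, -3.5], [2.0, 1.8], [0.1, -2.7]]
jig [ 0.503  -0.2424  0.    ] [ 0.5067 -0.2408  0.    ]
mug [ 0.7402 -0.2724  0.    ] [ 0.7368 -0.2625  0.    ]
jar [ 0.6726 -0.4031  0.    ] [ 0.6762 -0.4007  0.    ]
die [0.6999 0.1081 0.012 ] [0.6985 0.1129 0.012 ]
hammer [0.6683 0.3613 0.    ] [0.6604 0.3772 0.    ]
side ((0.5084140300750732, -0.24516001343727112), (0.12543275952339172, 0.1404600590467453), 1.2671064138412476)
top ((0.5084692239761353, -0.2327878475189209), (0.12340100109577179, 0.1359114795923233), 0.6357389092445374)
```

View pics/c1.png

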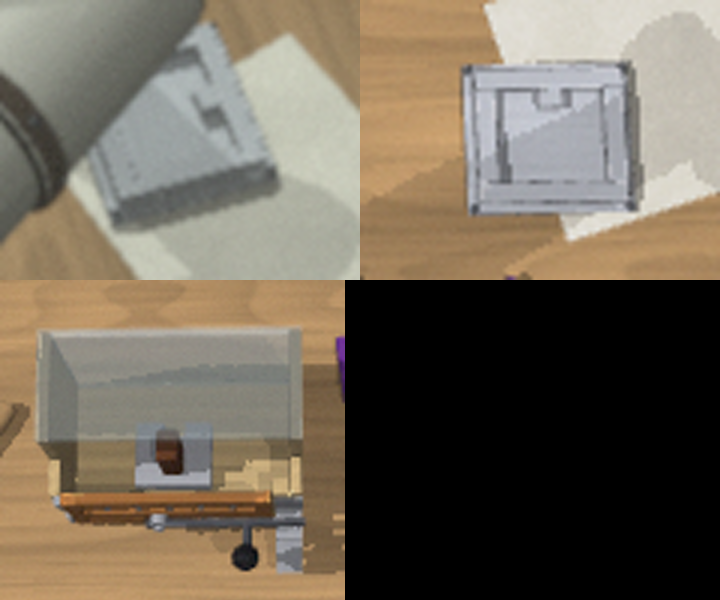

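The jig's tongue faces away from the robot and its yaw is about 1°. The cabinet's yaw is about 1.6°, and the die's notch points to the back. I'll write a move planner and approach the ball.

```bash
cat >> h.py <<'E'
C=np.array([.703,.1127,.028])   # cabinet x,y,yaw
def rot(yaw,tilt=0):  # tool x along world heading yaw, z down, tilted forward by tilt
    return R.from_euler('z',yaw)*R.from_matrix(np.diag([1,-1,-1.]))*R.from_rotvec([0,tilt,0])
def plan(ways,grip,start=None):
    """ways: list of (pos,Rot,nrows); prints rounded rows, 10 per call"""
    s=sense();p,r=start or (np.array(s['tcp_pos']),R.from_matrix(s['ee_rot']))
    L,D=[],[]
    for q,e,n in ways:
        p0,r0=p,r; d=(r0.inv()*e).as_rotvec()
        for i in range(1,n+1):
            tp=p0+(np.array(q)-p0)*i/n; tr=r0*R.from_rotvec(d*i/n)
            l=np.round(r.inv().apply(tp-p)*1000,1); w=np.round((r.inv()*tr).as_rotvec(),3)
            L.append(l.tolist());D.append(w.tolist())
            p=p+r.apply(l)/1000; r=r*R.from_rotvec(w)
    for i in range(0,len(L),10):
        print('linear',str(L[i:i+10]).replace(' ',''));print('rot',str(D[i:i+10]).replace(' ',''));print(len(L[i:i+10]))
    return p,r
E
python3 - <<'E'
from h import *
s=sense()
r0=R.from_matrix(s['ee_rot']); p=np.array(s['tcp_pos'])
# rotate by -160.4deg about tool z on the way, keep the right direction
b=pose(C,(-.147,-.073,.12))[0];print(b)
m=r0*R.from_rotvec([0,0,-1.4])
t=np.array([b[0],b[1],.27])
plan([(p+(t-p)*.5+[0,0,.02],m,9),(t,rot(C[2]),9)],87)
E
```

```text
[0.55810135 0.03561315 0.12      ]
linear [[-29.6,25.3,-4.9],[-33.2,20.4,-4.8],[-36.0,15.1,-4.9],[-37.8,9.3,-4.8],[-38.8,3.3,-4.9],[-38.9,-2.7,-4.8],[-38.0,-8.8,-4.9],[-36.2,-14.5,-4.9],[-33.5,-19.9,-4.8],[-30.0,-24.9,-0.4]]
rot [[0.0,0.0,-0.156],[0.0,-0.0,-0.155],[0.0,-0.0,-0.156],[-0.0,-0.0,-0.155],[0.0,-0.0,-0.156],[-0.0,0.0,-0.155],[-0.0,-0.0,-0.156],[0.0,-0.0,-0.155],[0.0,0.0,-0.156],[-0.0,0.0,-0.155]]
10
linear [[-25.8,-29.2,-0.4],[-20.9,-32.8,-0.4],[-15.6,-35.7,-0.5],[-9.9,-37.7,-0.4],[-3.9,-38.8,-0.4],[2.0,-38.9,-0.4],[8.2,-38.1,-0.4],[13.9,-36.4,-0.4]]
rot [[-0.0,0.0,-0.156],[-0.0,0.0,-0.155],[-0.0,0.0,-0.156],[-0.0,0.0,-0.155],[-0.0,0.0,-0.155],[-0.0,0.0,-0.156],[-0.0,0.0,-0.155],[-0.0,0.0,-0.156]]
8
```

Emit:
{"method": "step_arm", "body": {"linear": [[-29.6, 25.3, -4.9], [-33.2, 20.4, -4.8], [-36.0, 15.1, -4.9], [-37.8, 9.3, -4.8], [-38.8, 3.3, -4.9], [-38.9, -2.7, -4.8], [-38.0, -8.8, -4.9], [-36.2, -14.5, -4.9], [-33.5, -19.9, -4.8], [-30.0, -24.9, -0.4]], "delta_rot": [[0, 0, -0.156], [0, 0, -0.155], [0, 0, -0.156], [0, 0, -0.155], [0, 0, -0.156], [0, 0, -0.155], [0, 0, -0.156], [0, 0, -0.155], [0, 0, -0.156], [0, 0, -0.155]], "grip": [87, 87, 87, 87, 87, 87, 87, 87, 87, 87]}}

```text
time_s: 2.55
tcp_pos: [0.4115, -0.238, 0.2674]
ee_rot: [[0.353, -0.936, 0.002], [-0.936, -0.353, -0.0], [0.001, -0.001, -1.0]]
wrist_force: [-0.1, -0.2, -0.2]
gripper_width: 0.998
gripper_force: 0.0
```

Emit:
{"method": "step_arm", "body": {"linear": [[-25.8, -29.2, -0.4], [-20.9, -32.8, -0.4], [-15.6, -35.7, -0.5], [-9.9, -37.7, -0.4], [-3.9, -38.8, -0.4], [2.0, -38.9, -0.4], [8.2, -38.1, -0.4], [13.9, -36.4, -0.4], [0, 0, 0]], "delta_rot": [[0, 0, -0.156], [0, 0, -0.155], [0, 0, -0.156], [0, 0, -0.155], [0, 0, -0.155], [0, 0, -0.156], [0, 0, -0.155], [0, 0, -0.156], [0, 0, 0]], "grip": [87, 87, 87, 87, 87, 87, 87, 87, 87]}}

```text
time_s: 3.68
tcp_pos: [0.559, 0.0376, 0.2694]
ee_rot: [[1.0, 0.031, -0.0], [0.031, -1.0, -0.0], [-0.0, -0.0, -1.0]]
wrist_force: [0.1, 0.2, -0.5]
gripper_width: 0.998
gripper_force: 0.0
```

Run:
```python
from h import *
s=sense();print(s['time_s'],s['tcp_pos'],np.round(s['ee_rot'],3).tolist(),np.round(s['joints'],1))
for c in ['wrist','top','side']:
    d=cam(c)
    if c=='wrist': W=d;print(np.round(d['mount'],3).tolist(),d['fx'],d['cx'],d['cy'],d.keys()); cv2.imwrite('pics/w1.png',d['img'][...,::-1])
    for l,z in [('roof_edge',.165),('catch',.065),('gate_hinge',.065),('lever_ball',.12),('die',.012),('jig',0),('cabinet',0)]:
        print(c,l,[(np.round(r['point'],1).tolist(),round(r['score'],2),plane(d,r['point'],z).round(4)[:2].tolist()) for r in landmark_of(c,l)][:3])
for k,v in {'roof_edge':(-.038,0,.165),'catch':(-.113,-.118,.065),'lever_ball':(-.147,-.073,.120)}.items(): print(k,pose(C,v),proj(W,pose(C,v)))
```

```text
3.675 [0.5590468  0.037552   0.26937051] [[1.0, 0.031, -0.0], [0.031, -1.0, -0.0], [-0.0, -0.0, -1.0]] [ 20.4  14.   -4.3  -0.  -71.7  71.4]
[[-0.001, 0.962, 0.274, 0.075], [1.0, 0.001, -0.0, 0.0], [-0.0, 0.274, -0.962, -0.163], [0.0, 0.0, 0.0, 1.0]] 351.87867820116026 320.99602639613954 200.22685272560093 dict_keys(['img', 'fx', 'fy', 'cx', 'cy', 'mount', 'world_to_cam'])
wrist roof_edge [([224.6, 47.6], 0.55, [0.6671, 0.1081])]
wrist catch [([364.7, 146.1], 0.77, [0.5891, -0.0076])]
wrist gate_hinge [([363.8, 147.8], 0.73, [0.5873, -0.0068]), ([130.5, 105.6], 0.57, [0.6225, 0.231])]
wrist lever_ball [([321.6, 189.3], 0.71, [0.5553, 0.0363])]
wrist die [([172.9, 356.2], 0.66, [0.2773, 0.2389]), ([249.6, 41.4], 0.61, [0.6933, 0.1196])]
wrist jig [([532.6, 205.7], 0.57, [0.5116, -0.2362])]
wrist cabinet []
top roof_edge []
top catch [([323.3, 176.8], 0.83, [0.598, -0.0179])]
top gate_hinge []
top lever_ball [([305.0, 188.7], 0.43, [0.5505, 0.0391])]
top die [([325.5, 248.9], 0.97, [0.3698, -0.021]), ([380.2, 256.8], 0.93, [0.3415, -0.1975]), ([350.2, 124.0], 0.6, [0.7917, -0.1142])]
t
[... 156 characters left out ...]
8, [0.5828, -0.0037])]
side gate_hinge [([316.3, 172.3], 0.61, [0.6271, 0.2321])]
side lever_ball [([314.5, 205.5], 0.52, [0.5573, 0.0345]), ([405.0, 289.8], 0.41, [0.6968, -0.3306])]
side die [([217.1, 203.2], 0.8, [0.2744, 0.236]), ([394.7, 246.3], 0.68, [0.7797, -0.1122]), ([346.7, 200.7], 0.67, [0.7023, 0.1197])]
side jig [([325.2, 301.3], 0.66, [0.5076, -0.2322])]
side cabinet [([348.9, 205.3], 0.58, [0.7067, 0.1074]), ([340.4, 169.6], 0.25, [0.7393, 0.2865])]
roof_edge [[0.6650149  0.11163614 0.165     ]] [[219.67068775  50.65076597]]
catch [[ 0.59334786 -0.00841733  0.065     ]] [[365.77635458 141.98112521]]
lever_ball [[0.55810135 0.03561315 0.12      ]] [[322.47071558 186.31385791]]
```

View pics/w1.png

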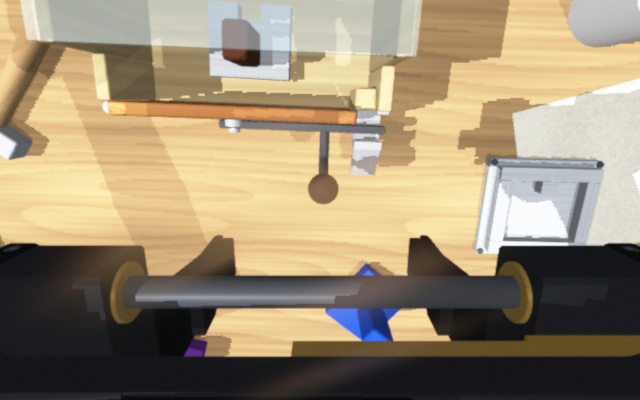

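The wrist view shows the ball at (323,189), where the fit predicted it. The die's dark handle is at (240,42). Next I descend over the ball and grip it.

Emit:
{"method": "step_arm", "body": {"linear": [[-1, 0.5, 30], [-1, 0.5, 30], [-0.5, 0.5, 30], [0, 0, 30], [0, 0, 25], [0, 0, 15], [0, 0, 8], [0, 0, 0], [0, 0, 0], [0, 0, 0]], "delta_rot": [[0, 0, 0], [0, 0, 0], [0, 0, 0], [0, 0, 0], [0, 0, 0], [0, 0, 0], [0, 0, 0], [0, 0, 0], [0, 0, 0], [0, 0, 0]], "grip": [60, 60, 60, 60, 60, 60, 60, 60, 20, 20]}}

```text
time_s: 6.12
tcp_pos: [0.5562, 0.0341, 0.1028]
ee_rot: [[1.0, 0.028, 0.002], [0.028, -1.0, 0.0], [0.002, -0.0, -1.0]]
wrist_force: [0.2, -0.1, -0.5]
gripper_width: 0.54
gripper_force: 0.0
```

Emit:
{"method": "step_arm", "body": {"linear": [[0, 0, 0], [0, 0, 0]], "delta_rot": [[0, 0, 0], [0, 0, 0]], "grip": [20, 20]}}

```text
time_s: 6.38
tcp_pos: [0.556, 0.0349, 0.1022]
ee_rot: [[1.0, 0.028, 0.001], [0.028, -1.0, 0.002], [0.001, -0.002, -1.0]]
wrist_force: [-4.2, 12.6, 0.4]
gripper_width: 0.321
gripper_force: 7.2
```

Emit:
{"method": "step_arm", "body": {"linear": [[0, 0, 0], [0, -2.4, -3.3], [0, -2.4, -3.2], [0, -2.6, -3.1], [0, -2.6, -3.0], [0, -2.8, -2.9], [0, -2.8, -2.9], [0, -3.0, -2.7], [0, -3.0, -2.6], [0, 0, 0]], "delta_rot": [[0, 0, 0], [0, 0, 0], [0, 0, 0], [0, 0, 0], [0, 0, 0], [0, 0, 0], [0, 0, 0], [0, 0, 0], [0, 0, 0], [0, 0, 0]], "grip": [20, 20, 20, 20, 20, 20, 20, 20, 20, 20]}}

```text
time_s: 7.62
tcp_pos: [0.5549, 0.0549, 0.1264]
ee_rot: [[1.0, 0.029, -0.0], [0.029, -1.0, -0.001], [-0.0, 0.001, -1.0]]
wrist_force: [-0.4, -3.9, -3.1]
gripper_width: 0.301
gripper_force: 30.0
```

Run:
```python
from h import *
s=sense();p=np.array(s['tcp_pos']);print(p,s['wrist_force'],s['gripper_width'],np.round(s['joints'],1))
h=pose(C,(-.083,.122,.065))[0][:2];print('hinge',h)
d=p[:2]-h;print(np.hypot(*d),np.degrees(np.arctan2(d[1],d[0])-C[2]))
# world-frame arc
r=R.from_matrix(s['ee_rot']);ways=[];th=0
for i in range(20):
    a=-1.6*(i+1)/20; c,sn=np.cos(a),np.sin(a)
    q=h+np.array([c*d[0]-sn*d[1],sn*d[0]+c*d[1]])
    ways.append((np.r_[q,p[2]],R.from_euler('z',a)*r,1))
e=plan(ways,20);print(e[0])
```

```text
[0.55488495 0.05487588 0.12644578] [-0.4274405  -3.9072951  -3.08961094] 0.30121040107641583 [ 22.3  20.7 -16.8   0.1 -52.6  69.3]
hinge [0.61661698 0.23232848]
0.18788366355599653 -110.7859927248432
linear [[-13.8,-5.9,-0.0],[-13.8,-5.9,-0.0],[-13.9,-5.9,-0.0],[-13.8,-5.9,-0.0],[-13.8,-5.9,-0.0],[-13.8,-5.9,-0.0],[-13.8,-5.9,-0.0],[-13.9,-5.9,-0.0],[-13.8,-5.9,-0.0],[-13.8,-5.9,-0.0]]
rot [[0.0,-0.0,0.08],[0.0,-0.0,0.08],[0.0,-0.0,0.08],[0.0,-0.0,0.08],[0.0,-0.001,0.08],[0.0,0.0,0.08],[0.0,0.0,0.08],[0.0,0.0,0.08],[0.0,0.0,0.08],[0.0,-0.0,0.08]]
10
linear [[-13.8,-5.9,-0.0],[-13.8,-5.9,-0.0],[-13.9,-5.9,-0.0],[-13.8,-5.9,-0.1],[-13.8,-5.9,0.0],[-13.8,-5.9,0.0],[-13.8,-5.9,0.0],[-13.8,-5.8,0.0],[-13.9,-5.9,0.0],[-13.8,-5.9,0.0]]
rot [[0.0,-0.0,0.08],[0.0,-0.0,0.08],[0.0,-0.0,0.08],[0.0,-0.001,0.08],[0.0,0.0,0.08],[0.0,0.0,0.08],[0.0,0.0,0.08],[0.001,-0.0,0.08],[-0.0,-0.0,0.08],[-0.0,-0.0,0.08]]
10
[0.44100074 0.29921874 0.12647385]
```

Emit:
{"method": "step_arm", "body": {"linear": [[-13.8, -5.9, 0], [-13.8, -5.9, 0], [-13.8, -5.9, 0], [-13.8, -5.9, 0], [-13.8, -5.9, 0], [-13.8, -5.9, 0]], "delta_rot": [[0, 0, 0.08], [0, 0, 0.08], [0, 0, 0.08], [0, 0, 0.08], [0, 0, 0.08], [0, 0, 0.08]], "grip": [20, 20, 20, 20, 20, 20]}}

```text
time_s: 8.38
tcp_pos: [0.4808, 0.1054, 0.1258]
ee_rot: [[0.898, -0.439, 0.003], [-0.439, -0.898, 0.002], [0.001, -0.003, -1.0]]
wrist_force: [3.1, 1.7, -10.0]
gripper_width: 0.304
gripper_force: 30.0
```

Emit:
{"method": "step_arm", "body": {"linear": [[-13.8, -5.9, 0], [-13.8, -5.9, 0], [-13.8, -5.9, 0], [-13.8, -5.9, 0], [-13.8, -5.9, 0], [-13.8, -5.9, 0], [-13.8, -5.9, 0], [-13.8, -5.9, 0]], "delta_rot": [[0, 0, 0.08], [0, 0, 0.08], [0, 0, 0.08], [0, 0, 0.08], [0, 0, 0.08], [0, 0, 0.08], [0, 0, 0.08], [0, 0, 0.08]], "grip": [20, 20, 20, 20, 20, 20, 20, 20]}}

```text
time_s: 9.38
tcp_pos: [0.4336, 0.214, 0.1254]
ee_rot: [[0.459, -0.888, 0.007], [-0.888, -0.459, 0.006], [-0.002, -0.009, -1.0]]
wrist_force: [14.6, 0.9, -21.2]
gripper_width: 0.305
gripper_force: 30.0
```

Emit:
{"method": "step_arm", "body": {"linear": [[-13.8, -5.9, 0], [-13.8, -5.9, 0], [-13.8, -5.9, 0], [-13.8, -5.9, 0], [-13.8, -5.9, 0], [-13.8, -5.9, 0], [0, 0, 0]], "delta_rot": [[0, 0, 0.08], [0, 0, 0.08], [0, 0, 0.08], [0, 0, 0.08], [0, 0, 0.08], [0, 0, 0.08], [0, 0, 0]], "grip": [20, 20, 20, 20, 20, 20, 20]}}

```text
time_s: 10.25
tcp_pos: [0.4449, 0.3002, 0.1243]
ee_rot: [[-0.0, -1.0, 0.005], [-1.0, 0.0, 0.0], [-0.0, -0.005, -1.0]]
wrist_force: [15.3, -5.2, -18.9]
gripper_width: 0.304
gripper_force: 30.0
```

Emit:
{"method": "step_arm", "body": {"linear": [[0, 1.5, 3], [0, 2, 3], [0, 2, 3], [0, 2, 3], [0, 2, 3], [0, 2, 3], [0, 0, 0], [0, 0, 0]], "delta_rot": [[0, 0, 0], [0, 0, 0], [0, 0, 0], [0, 0, 0], [0, 0, 0], [0, 0, 0], [0, 0, 0], [0, 0, 0]], "grip": [20, 20, 20, 20, 20, 20, 60, 60]}}

```text
time_s: 11.25
tcp_pos: [0.4287, 0.299, 0.1067]
ee_rot: [[-0.002, -1.0, -0.003], [-1.0, 0.002, -0.002], [0.002, 0.003, -1.0]]
wrist_force: [0.3, -0.2, 0.1]
gripper_width: 0.449
gripper_force: 0.0
```

Emit:
{"method": "step_arm", "body": {"linear": [[0, 0, 0], [0, 0, -10], [0, 0, -20], [0, 0, -40], [0, 0, -50], [0, 0, -50]], "delta_rot": [[0, 0, 0], [0, 0, 0], [0, 0, 0], [0, 0, 0], [0, 0, 0], [0, 0, 0]], "grip": [65, 65, 65, 65, 65, 65]}}

```text
time_s: 12.0
tcp_pos: [0.4299, 0.2995, 0.2799]
ee_rot: [[-0.001, -1.0, 0.0], [-1.0, 0.001, 0.0], [-0.0, -0.0, -1.0]]
wrist_force: [0.2, 0.8, -0.2]
gripper_width: 0.746
gripper_force: 0.0
```

Run:
```python
from h import *
s=sense();print(s['time_s'],s['tcp_pos'],s['wrist_force'],s['gripper_width'],np.round(s['joints'],1))
d=cam('top');cv2.imwrite('pics/t2.png',cv2.resize(d['img'][60:260,180:480,::-1],None,fx=2.5,fy=2.5))
q=pose(C,(-.150,0,.215))[0];t=np.radians(50)
m=(s['tcp_pos']+q)/2+[0,0,.04]
r0=R.from_matrix(s['ee_rot'])
e=plan([(m,r0*R.from_rotvec([0,0,-.8]),5),(q,rot(C[2],t),9)],87);print(e[0])
```

```text
12.0 [0.42987657 0.2994571  0.27992602] [ 0.15276364  0.82017567 -0.1851802 ] 0.7456851985484281 [ 52.6  10.   -8.1  -0.  -71.9 -52.7]
linear [[19.5,-11.7,0.1],[21.1,-8.4,0.0],[22.2,-5.0,0.0],[22.6,-1.4,0.1],[22.6,2.3,0.1],[12.3,2.8,8.0],[11.2,4.2,9.0],[10.0,5.4,9.8],[8.6,6.5,10.4],[6.9,7.6,10.9]]
rot [[-0.003,0.001,-0.16],[-0.003,0.0,-0.16],[-0.003,0.001,-0.159],[-0.003,0.001,-0.16],[-0.002,0.001,-0.16],[0.039,0.092,-0.083],[0.038,0.091,-0.083],[0.039,0.092,-0.083],[0.039,0.091,-0.083],[0.038,0.092,-0.083]]
10
linear [[5.4,8.6,11.1],[3.5,9.3,11.1],[1.8,10.0,11.0],[-0.2,10.5,10.7]]
rot [[0.039,0.091,-0.083],[0.039,0.092,-0.083],[0.038,0.091,-0.083],[0.039,0.092,-0.083]]
4
[0.55301817 0.10849418 0.21497868]
```

View pics/t2.png

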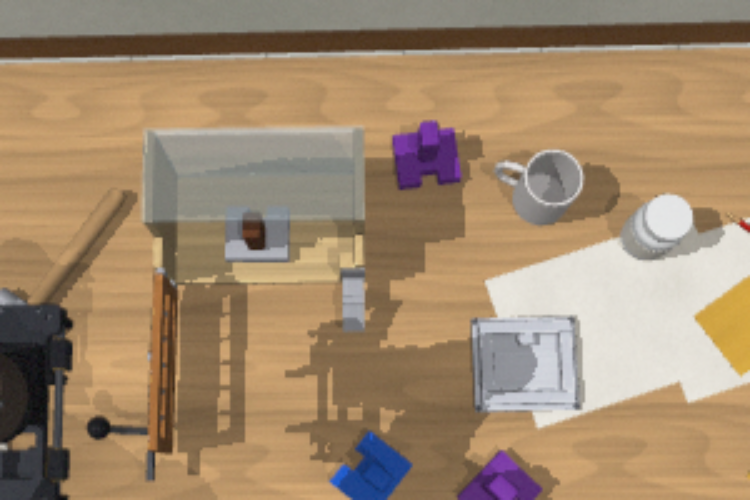

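The gate stands square with its ball at (98,427) in the crop. The die is in the cabinet at (257,233), and the jig is clear at (527,363). I'll go to a tilted standoff in front of the gateway.

Emit:
{"method": "step_arm", "body": {"linear": [[19.5, -11.7, 0], [21.1, -8.4, 0], [22.2, -5.0, 0], [22.6, -1.4, 0], [22.6, 2.3, 0], [12.3, 2.8, 8.0], [11.2, 4.2, 9.0], [10.0, 5.4, 9.8], [8.6, 6.5, 10.4], [6.9, 7.6, 10.9]], "delta_rot": [[-0.003, 0.001, -0.16], [-0.003, 0, -0.16], [-0.003, 0.001, -0.16], [-0.003, 0.001, -0.16], [-0.002, 0.001, -0.16], [0.039, 0.092, -0.083], [0.038, 0.091, -0.083], [0.039, 0.092, -0.083], [0.039, 0.091, -0.083], [0.038, 0.092, -0.083]], "grip": [60, 60, 60, 60, 60, 60, 60, 60, 60, 60]}}

```text
time_s: 13.3
tcp_pos: [0.5223, 0.1496, 0.2381]
ee_rot: [[0.829, -0.316, 0.461], [-0.315, -0.945, -0.081], [0.462, -0.078, -0.883]]
wrist_force: [1.4, -1.1, 0.8]
gripper_width: 0.69
gripper_force: 0.0
```

Emit:
{"method": "step_arm", "body": {"linear": [[5.4, 8.6, 11.1], [3.5, 9.3, 11.1], [1.8, 10.0, 11.0], [-0.2, 10.5, 10.7], [0, 0, 0]], "delta_rot": [[0.039, 0.091, -0.083], [0.039, 0.092, -0.083], [0.038, 0.091, -0.083], [0.039, 0.092, -0.083], [0, 0, 0]], "grip": [60, 60, 60, 60, 60]}}

```text
time_s: 13.92
tcp_pos: [0.5686, 0.1171, 0.2639]
ee_rot: [[0.719, -0.156, 0.678], [-0.157, -0.986, -0.06], [0.677, -0.063, -0.733]]
wrist_force: [-0.6, -0.9, 0.3]
gripper_width: 0.69
gripper_force: 0.0
```

Run:
```python
from h import *
s=sense();print(s['time_s'],s['tcp_pos'],np.round(s['ee_rot'],3).tolist(),s['wrist_force'],np.round(s['joints'],1))
d=cam('wrist');img=d['img'][...,::-1].copy()
for l,z in [('die',.012),('roof_edge',.165),('catch',.065)]:
    print(l,[(np.round(r['point'],1).tolist(),round(r['score'],2),plane(d,r['point'],z).round(4)[:2].tolist()) for r in landmark_of('wrist',l)][:3])
# overlay predicted die at cab (-.003,.003)
D=np.r_[pose(C,(-.003,.003,0))[0][:2],C[2]]
P=pose(D,[(x,y,z) for z,xs,ys in((.032,(-.036,.036),(-.042,.042)),(.098,(-.025,.009),(-.012,.012)),(.032,(-.025,.009),(-.012,.012))) for x in xs for y in ys])
for u in proj(d,P): cv2.circle(img,tuple(int(v) for v in u),2,(0,255,0),-1)
for c in [(-.038,0,.165),(-.113,-.118,.065),(-.038,-.12,.165),(-.038,.12,.165),(-.077,.12,.105),(-.077,-.12,.09)]:
    u=proj(d,pose(C,c))[0];cv2.circle(img,tuple(int(v) for v in u),2,(0,0,255),-1)
cv2.imwrite('pics/w3.png',img)
```

```text
13.925 [0.5685742  0.11714585 0.26394362] [[0.719, -0.156, 0.678], [-0.157, -0.986, -0.06], [0.677, -0.063, -0.733]] [-0.58660658 -0.94257105  0.34953588] [ 15.5   0.2 -51.9 102.4 -14.1 -33.4]
die [([462.0, 138.3], 0.93, [0.7885, -0.1075]), ([317.2, 226.7], 0.57, [0.691, 0.1183]), ([447.3, 275.9], 0.4, [0.6003, -0.0247])]
roof_edge [([316.7, 181.0], 0.96, [0.6695, 0.1108])]
catch [([448.5, 272.7], 0.71, [0.5923, -0.0095])]
```

View pics/w3.png

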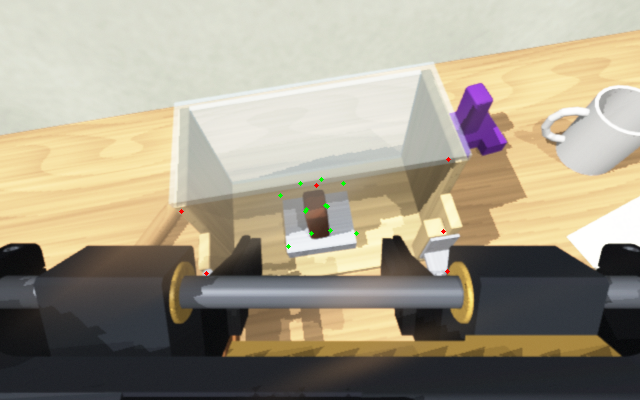

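The wrist view shows the die's plate front edge about 5 px below the prediction, with the handle base at (319,238), so the die sits a few mm nearer. The arm is close to a wrist singularity here, so I'll fit its kinematics to choose the tilt.

```bash
cat > k.py <<'E'
from h import *
def fk(q,g):
    # g: s,h,l2,l4,e,d6,off
    q=np.radians(q);s,h,l2,l4,e,d6,off=g
    Y=lambda a:R.from_rotvec([0,a,0]);X=lambda a:R.from_rotvec([a,0,0])
    A=R.from_euler('z',q[0]);B=A*Y(q[1]);E=A*Y(q[1]-q[2])
    p=A.apply([s,off,h])+B.apply([0,0,l2])+E.apply([l4,0,e])
    W=E*X(sg[0]*q[3])*Y(-q[4]); p=p+W.apply([d6,0,0])
    return p,W*X(sg[1]*q[5])
sg=[1,1]
SAM=[([-53.938,22.042,.453,0,-68.411,-14.817],(.226275,-.581947,.22145)),([20.4,14,-4.3,0,-71.7,71.4],(.55905,.03755,.26937)),([22.3,20.7,-16.8,.1,-52.6,69.3],(.55488,.05488,.12645)),([52.6,10,-8.1,0,-71.9,-52.7],(.42988,.29946,.27993)),([15.5,.2,-51.9,102.4,-14.1,-33.4],(.56857,.11715,.26394))]
ZT=(.678,-.06,-.733)
def fit():
    best=None
    for a in(1,-1):
        sg[0]=a
        f=lambda g:np.r_[np.concatenate([fk(q,g)[0]-p for q,p in SAM])*1000,(fk(SAM[4][0],g)[1].apply([1,0,0])-ZT)*100,(g-[0,.3,.4,.4,0,.25,-.16])*.3]
        r=least_squares(f,[0,.3,.4,.4,0,.25,-.16])
        if best is None or r.cost<best[0]:best=(r.cost,a,r.x,r.fun)
    sg[0]=best[1];return best
B=fit();G=B[2]
LO=np.array([-179,-69,-61,-181,-171,-177]);HI=np.array([179,118,80.6,117.6,-9.2,177])
def Rc():  # constant tool-to-W6 rotation from start sample
    s=SAM[0][0];return fk(s,G)[1].inv()*R.from_matrix([[-.9321,-.36218,-.0009],[-.36218,.9321,.002],[0,.0022,-1]])
def ik(p,r,q0):
    f=lambda q:np.r_[(fk(q,G)[0]-p)*1000,((fk(q,G)[1]*Rc()).inv()*r).as_rotvec()*200]
    s=least_squares(f,np.clip(q0,LO+.1,HI-.1),bounds=(LO,HI));return s.x,np.abs(s.fun).max()
E
python3 - <<'E'
from k import *
print(B[0],B[1],G.round(4),np.round(B[3][:18],1))
for i,y in ((1,None),(4,None)):
    print((fk(SAM[i][0],G)[1]*Rc()).as_matrix().round(3).tolist())
for nm,pc in (('grasp',(-.017,.003,.066)),('out',(-.20,.003,.09)),('stand',(-.117,.003,.18))):
  for t in (38,42,46,50):
    t_=np.radians(t);r=rot(C[2],t_);p=pose(C,pc)[0]+r.apply([0,0,.019])
    print(nm,t,[(q.round(0).tolist(),round(e,1)) for q,e in (ik(p,r,q0) for q0 in ([20,20,-30,80,-15,-10],[20,20,-30,10,-30,40],[20,20,-30,-170,-20,-120]))])
for t in (38,42,46):
    t_=np.radians(t);r=rot(.015,t_);p=np.array([.499,-.238,.064])+r.apply([0,0,.019])
    print('jig',t,[(q.round(0).tolist(),round(e,1)) for q,e in (ik(p,r,q0) for q0 in ([0,20,-30,80,-15,-10],[0,20,-30,10,-30,40]))])
T=cam('top')
for u in [(270,164),(295.6,164),(270,142.8),(295.6,142.8)]: print(plane(T,u,.032))
E
```

```text
1268.6772064966785 1 [ 0.029   0.3705  0.6181  0.3925 -0.0442  0.5374 -0.1613] [  2.2  -5.8  -0.9   0.7  -1.4  -1.7  -2.7  -1.9  10.9  -0.7  -3.7  -2.1
  -1.    5.6  -6.2 -12.8  46.   -0. ]
[[-0.987, -0.163, -0.0], [-0.163, 0.987, 0.002], [0.0, 0.002, -1.0]]
[[-0.783, -0.292, 0.55], [-0.059, 0.914, 0.402], [-0.62, 0.282, -0.733]]
grasp 38 [([41.0, 37.0, -55.0, -142.0, -39.0, 62.0], np.float64(0.0)), ([41.0, 37.0, -55.0, -142.0, -39.0, 62.0], np.float64(0.0)), ([30.0, 30.0, -42.0, -181.0, -9.0, -177.0], np.float64(338.5))]
grasp 42 [([44.0, 43.0, -60.0, -145.0, -53.0, 72.0], np.float64(0.0)), ([44.0, 43.0, -60.0, -145.0, -53.0, 72.0], np.float64(0.0)), ([29.0, 29.0, -42.0, -181.0, -9.0, -177.0], np.float64(339.8))]
grasp 46 [([46.0, 45.0, -61.0, -143.0, -55.0, 73.0], np.float64(9.3)), ([46.0, 45.0, -61.0, -143.0, -55.0, 73.0], np.float64(9.3)), ([29.0, 29.0, -42.0, -181.0, -9.0, -177.0], np.float64(340.8))]
grasp 50 [([48.0, 46.0, -61.0, -140.0, -57.0, 74.0], np.float64(18.8)), ([48.0, 46.0, -61.0, -140.0, -57.0, 74.0], np.float64(18.8)), ([29.0, 29.0, -42.0, -181.0, -9.0, -177.0], np
[... 1415 characters left out ...]
-97.0, -37.0, 35.0], np.float64(30.3)), ([62.0, 14.0, -61.0, -97.0, -37.0, 35.0], np.float64(30.3)), ([34.0, 11.0, -55.0, -181.0, -9.0, -177.0], np.float64(331.8))]
jig 38 [([-32.0, 31.0, -49.0, 118.0, -27.0, 90.0], np.float64(29.8)), ([-9.0, 29.0, -61.0, -181.0, -29.0, 53.0], np.float64(29.7))]
jig 42 [([-37.0, 35.0, -50.0, 118.0, -35.0, 82.0], np.float64(37.7)), ([-9.0, 29.0, -61.0, -181.0, -30.0, 53.0], np.float64(41.5))]
jig 46 [([-43.0, 40.0, -51.0, 118.0, -43.0, 73.0], np.float64(44.8)), ([-9.0, 28.0, -61.0, -181.0, -30.0, 53.0], np.float64(53.3))]
[0.65168587 0.15760672 0.032     ]
[0.65001938 0.0726196  0.032     ]
[0.72449835 0.15773899 0.032     ]
[0.72275343 0.0719986  0.032     ]
```

```bash
python3 - <<'E'
s=open('k.py').read()
a=s.index('ZT=');b=s.index('B=fit()')
new='''RO=[[[-.9321,-.36218,-.0009],[-.36218,.9321,.002],[0,.0022,-1]],[[1,.031,0],[.031,-1,0],[0,0,-1]],[[1,.029,0],[.029,-1,0],[0,0,-1]],[[0,-1,0],[-1,0,0],[0,0,-1]],[[.719,-.156,.678],[-.157,-.986,-.06],[.677,-.063,-.733]]]
G0=[0,.3,.45,.45,0,.25,-.16,0,0]
def fit():
    best=None
    for a in(1,-1):
      for b in (1,-1):
        sg[:]=[a,b]
        def f(g):
            o=[]
            for (q,p),m in zip(SAM,RO):
                P,W=fk(q,g); o+=[(P-p)*1000,((W*R.from_rotvec(g[9:12])).inv()*R.from_matrix(m)).as_rotvec()*300]
            return np.r_[np.concatenate(o),(np.array(g[:9])-G0)*.3]
        for v in ([0,1.57,0],[2.2,0,2.2],[0,-1.57,0],[1.2,-1.2,1.2]):
            r=least_squares(f,G0+v)
            if best is None or r.cost<best[0]:best=(r.cost,[a,b],r.x,r.fun)
    sg[:]=best[1];return best
'''
s=s[:a]+new+s[b:]
s=s.replace("s,h,l2,l4,e,d6,off=g","s,h,l2,l4,e,d6,off,wo,w2=g[:9]").replace("W.apply([d6,0,0])","W.apply([d6,wo,w2])")
c=s.index('def Rc()');d=s.index('def ik');s=s[:c]+"def Rc(): return R.from_rotvec(G[9:12])\n"+s[d:]
open('k.py','w').write(s)
E
cat > chk.py <<'E'
from k import *
print(B[0],B[1],G.round(4),np.round(B[3][:30],1).reshape(-1,6).tolist())
Q=([20,20,-30,80,-15,-10],[20,20,-30,10,-30,40],[20,20,-30,-170,-20,-120],[20,20,-30,-60,-20,120])
for nm,pc in (('grasp',(-.017,.003,.066)),('out',(-.20,.003,.09)),('stand',(-.117,.003,.18))):
  for t in (36,42,50):
    t_=np.radians(t);r=rot(C[2],t_);p=pose(C,pc)[0]+r.apply([0,0,.019])
    print(nm,t,[(q.round(0).tolist(),round(e,1)) for q,e in (ik(p,r,q0) for q0 in Q)])
for t in (30,36,42,48):
    t_=np.radians(t);r=rot(.015,t_);p=np.array([.499,-.238,.064])+r.apply([0,0,.019])
    print('jig',t,[(q.round(0).tolist(),round(e,1)) for q,e in (ik(p,r,np.array(q0)-[20,0,0,0,0,0]) for q0 in Q)])
E
python3 chk.py
```

```text
1.4709640196502927 [-1, -1] [ 0.2793 -0.4098  0.5646  0.4231 -0.0018 -0.2659  0.1059 -0.2656 -0.2801
 -1.2092  1.2096 -1.2093] [[0.1, -0.2, 0.8, -0.6, -0.1, 0.0], [-0.1, -0.1, 0.2, 0.1, -0.1, 0.1], [-0.1, 0.1, -0.2, 0.7, 0.3, -0.0], [0.0, -0.1, -0.8, 0.1, -0.1, -0.5], [-0.0, -0.0, 0.0, -0.2, 0.0, 0.4]]
grasp 36 [([26.0, 34.0, -6.0, 40.0, -22.0, 32.0], np.float64(0.0)), ([26.0, 34.0, -6.0, 40.0, -22.0, 32.0], np.float64(0.0)), ([-25.0, 26.0, -54.0, -159.0, -25.0, -87.0], np.float64(23.4)), ([23.0, 39.0, 21.0, 20.0, -39.0, 57.0], np.float64(0.0))]
grasp 42 [([24.0, 38.0, 16.0, 29.0, -31.0, 48.0], np.float64(0.4)), ([24.0, 38.0, 16.0, 29.0, -31.0, 48.0], np.float64(0.4)), ([-25.0, 27.0, -47.0, -159.0, -26.0, -89.0], np.float64(28.3)), ([24.0, 38.0, 16.0, 29.0, -31.0, 48.0], np.float64(0.4))]
grasp 50 [([23.0, 39.0, 27.0, 27.0, -33.0, 52.0], np.float64(6.4)), ([23.0, 39.0, 27.0, 27.0, -33.0, 52.0], np.float64(6.4)), ([-25.0, 28.0, -39.0, -158.0, -27.0, -93.0], np.float64(34.3)), ([23.0, 39.0, 27.0, 27.0, -33.0, 52.0], np.float64(6.4))]
out 36 [([33.0, 18.0, -17.0, 25.0, -26.0, 41.0], np.
[... 1764 characters left out ...]
9.0], np.float64(19.3)), ([2.0, 15.0, -32.0, 41.0, -9.0, 49.0], np.float64(19.3)), ([-60.0, 37.0, -61.0, -133.0, -39.0, -75.0], np.float64(24.5)), ([-9.0, 24.0, 15.0, -8.0, -45.0, 104.0], np.float64(0.0))]
jig 42 [([2.0, 15.0, -26.0, 39.0, -9.0, 51.0], np.float64(18.4)), ([2.0, 15.0, -26.0, 39.0, -9.0, 51.0], np.float64(18.4)), ([-59.0, 39.0, -61.0, -135.0, -44.0, -74.0], np.float64(28.1)), ([-9.0, 24.0, 20.0, -9.0, -45.0, 104.0], np.float64(0.0))]
jig 48 [([2.0, 15.0, -20.0, 38.0, -9.0, 52.0], np.float64(17.6)), ([2.0, 15.0, -20.0, 38.0, -9.0, 52.0], np.float64(17.6)), ([-57.0, 41.0, -61.0, -137.0, -48.0, -73.0], np.float64(32.4)), ([-9.0, 24.0, 26.0, -10.0, -45.0, 104.0], np.float64(0.0))]
```

```bash
sed -i 's/W.apply(\[d6,wo,w2\])/W.apply([d6,0,0])/' k.py; python3 chk.py
```

```text
14932.85446943564 [-1, -1] [ 0.3712  0.0651  0.2519  0.083   0.0784  0.1082 -0.1304 -0.     -0.
  2.4179 -2.4188  2.418 ] [[4.9, 43.0, 11.4, -0.6, -0.1, 0.0], [-11.6, 26.9, -19.6, 0.1, -0.1, 0.1], [25.4, 42.0, 77.9, 0.7, 0.3, -0.0], [-11.6, 33.0, -26.1, 0.1, -0.1, -0.5], [6.9, -119.6, -43.5, -0.2, 0.0, 0.4]]
grasp 36 [([22.0, 52.0, -21.0, 118.0, -16.0, -47.0], np.float64(28.3)), ([22.0, 52.0, -21.0, 118.0, -16.0, -47.0], np.float64(28.3)), ([20.0, 49.0, -46.0, -181.0, -40.0, -104.0], np.float64(33.4)), ([22.0, 52.0, -21.0, 118.0, -16.0, -47.0], np.float64(28.3))]
grasp 42 [([22.0, 52.0, -19.0, 118.0, -19.0, -48.0], np.float64(35.8)), ([22.0, 52.0, -19.0, 118.0, -19.0, -48.0], np.float64(35.8)), ([20.0, 50.0, -50.0, -181.0, -51.0, -103.0], np.float64(37.8)), ([22.0, 52.0, -19.0, 118.0, -19.0, -48.0], np.float64(35.8))]
grasp 50 [([23.0, 53.0, -16.0, 118.0, -23.0, -49.0], np.float64(45.4)), ([23.0, 53.0, -16.0, 118.0, -23.0, -49.0], np.float64(45.4)), ([19.0, 50.0, -56.0, -181.0, -65.0, -101.0], np.float64(43.1)), ([23.0, 53.0, -16.0, 118.0, -23.0, -49.0], np.float64(45.4))]
out 36 [([
[... 1873 characters left out ...]
.0, 23.0, -52.0, -74.0, -9.0, 177.0], np.float64(84.0)), ([-15.0, 34.0, -61.0, -156.0, -30.0, -96.0], np.float64(61.7)), ([-14.0, 23.0, -52.0, -74.0, -9.0, 177.0], np.float64(84.0))]
jig 42 [([-10.0, 17.0, -60.0, 118.0, -9.0, -20.0], np.float64(92.3)), ([-14.0, 21.0, -51.0, -74.0, -9.0, 177.0], np.float64(93.1)), ([-16.0, 34.0, -61.0, -155.0, -35.0, -95.0], np.float64(66.3)), ([-14.0, 21.0, -51.0, -74.0, -9.0, 177.0], np.float64(93.1))]
jig 48 [([-9.0, 14.0, -59.0, 118.0, -9.0, -21.0], np.float64(102.2)), ([-14.0, 19.0, -50.0, -75.0, -9.0, 177.0], np.float64(102.4)), ([-16.0, 34.0, -61.0, -155.0, -40.0, -94.0], np.float64(71.2)), ([-14.0, 19.0, -50.0, -75.0, -9.0, 177.0], np.float64(102.4))]
```

```bash
sed -i 's/W.apply(\[d6,0,0\])/W.apply([d6,wo,0])/; s/-G0)\*.3/-G0)*np.array([30,10,10,10,30,30,10,10,10.])/; s/G0=\[.*/G0=[0,.3,.45,.45,0,.3,-.08,-.08,0]/' k.py; python3 chk.py
```

```text
3.9516523095410947 [-1, -1] [ 2.1000e-03  1.5970e-01  5.6410e-01  4.1970e-01 -0.0000e+00  3.0580e-01
 -5.0000e-04 -1.5910e-01  0.0000e+00  2.4179e+00 -2.4188e+00  2.4180e+00] [[0.3, -0.2, 0.9, -0.6, -0.1, 0.0], [-0.1, 0.1, 0.1, 0.1, -0.1, 0.1], [-0.1, -0.3, -0.1, 0.7, 0.3, -0.0], [-0.1, -0.0, -0.9, 0.1, -0.1, -0.5], [0.0, -0.0, -0.0, -0.2, 0.0, 0.4]]
grasp 36 [([7.0, 29.0, -38.0, 118.0, -9.0, -33.0], np.float64(26.6)), ([23.0, 30.0, -26.0, 17.0, -9.0, 55.0], np.float64(36.7)), ([-3.0, 30.0, -30.0, -181.0, -9.0, -85.0], np.float64(11.5)), ([23.0, 30.0, -26.0, 17.0, -9.0, 55.0], np.float64(36.7))]
grasp 42 [([8.0, 29.0, -38.0, 118.0, -12.0, -35.0], np.float64(41.8)), ([5.0, 29.0, -13.0, -91.0, -9.0, 177.0], np.float64(40.3)), ([-4.0, 30.0, -26.0, -163.0, -9.0, -102.0], np.float64(4.4)), ([5.0, 29.0, -13.0, -91.0, -9.0, 177.0], np.float64(40.3))]
grasp 50 [([11.0, 29.0, -39.0, 118.0, -19.0, -39.0], np.float64(56.8)), ([5.0, 29.0, -13.0, -91.0, -9.0, 177.0], np.float64(40.0)), ([-6.0, 31.0, -31.0, -166.0, -23.0, -98.0], np.float64(0.0)), ([5.0, 29.0, -13.0, -91.0, -9.0, 177.0], np.float6
[... 1865 characters left out ...]
3.0, 21.0, -26.0, -54.0, -17.0, 162.0], np.float64(0.0)), ([-29.0, 21.0, -25.0, -69.0, -20.0, -177.0], np.float64(14.4)), ([-23.0, 21.0, -26.0, -54.0, -17.0, 162.0], np.float64(0.0))]
jig 42 [([-28.0, 21.0, -25.0, -66.0, -20.0, 177.0], np.float64(7.1)), ([-28.0, 21.0, -25.0, -66.0, -20.0, 177.0], np.float64(7.1)), ([-31.0, 21.0, -25.0, -73.0, -22.0, -173.0], np.float64(0.0)), ([-28.0, 21.0, -25.0, -66.0, -20.0, 177.0], np.float64(7.1))]
jig 48 [([-28.0, 20.0, -25.0, -67.0, -20.0, 177.0], np.float64(24.4)), ([-28.0, 20.0, -25.0, -67.0, -20.0, 177.0], np.float64(24.4)), ([-40.0, 23.0, -27.0, -89.0, -29.0, -151.0], np.float64(0.0)), ([-28.0, 20.0, -25.0, -67.0, -20.0, 177.0], np.float64(24.4))]
```

The arm model now fits to under 1 mm: 0.16 base height, 0.564/0.42 links, 0.306 tool and a 0.159 wrist offset. The tilted grasp needs the other wrist branch, with joint 4 near -165°. I'll plan a high joint-space transit and print it as Cartesian rows.

```bash
cat >> k.py <<'E'
def tool(q): p,w=fk(q,G);return p,w*Rc()
def jpath(qs,maxd=8.5):
    out=[]
    for a,b in zip(qs[:-1],qs[1:]):
        a,b=np.array(a,float),np.array(b,float)
        ra,rb=tool(a)[1],tool(b)[1]; n=1
        while True:
            Q=[a+(b-a)*i/n for i in range(n+1)];T=[tool(q) for q in Q]
            if max(np.degrees((T[i][1].inv()*T[i+1][1]).magnitude()) for i in range(n))<maxd and max(np.linalg.norm(T[i+1][0]-T[i][0]) for i in range(n))<.05 and np.abs((b-a)/n).max()<13: break
            n+=1
        out+=Q[1:]
    return out
D=np.array([.688,.1147,.025])
def gpose(hx,hy,z,yaw,tilt): # handle centre -> TCP pose
    r=rot(yaw,np.radians(tilt));return np.array([hx,hy,z])+r.apply([0,0,.019]),r
E
python3 - <<'E'
from k import *
q=np.array([-10,20,-55,-164,-35,-95.])
for t in(46,50):
  q=np.array([-10,20,-55,-164,-35,-95.])
  for x in (.50,.54,.58,.62,.65,.68):
    p,r=gpose(x,.1145,.074,.025,t); q,e=ik(p,r,q); print(t,x,q.round(1).tolist(),round(e,2))
q=sense()['joints'];qg,e=ik(*gpose(.50,.1145,.15,.025,50),[-10,20,-55,-164,-35,-95.]);print(qg.round(1),e)
qs=[q,[12,-5,-35,70,-35,-45],[0,-5,-35,-80,-45,-70],[-8,0,-45,-150,-45,-95],qg]
P=jpath(qs)
print(len(P));
for a in P[::2]: print(np.round(a,0).tolist(),tool(a)[0].round(2).tolist(),tool(a)[1].apply([0,0,1]).round(2).tolist())
E
```

```text
46 0.5 [-8.9, 20.4, -53.9, -165.3, -30.7, -95.5] 0.0
46 0.54 [-7.8, 22.1, -48.4, -165.2, -26.9, -96.8] 0.0
46 0.58 [-6.8, 23.9, -42.8, -164.7, -23.1, -98.4] 0.0
46 0.62 [-6.0, 25.9, -36.9, -163.5, -19.3, -100.4] 0.0
46 0.65 [-5.4, 27.4, -32.2, -162.0, -16.2, -102.6] 0.0
46 0.68 [-4.8, 29.0, -27.0, -159.2, -12.7, -106.0] 0.0
50 0.5 [-9.7, 23.2, -57.3, -166.9, -40.6, -92.8] 0.0
50 0.54 [-8.4, 24.2, -51.7, -167.2, -36.2, -94.0] 0.0
50 0.58 [-7.4, 25.7, -46.2, -167.2, -32.1, -95.2] 0.0
50 0.62 [-6.6, 27.3, -40.6, -166.8, -28.2, -96.4] 0.0
50 0.65 [-6.1, 28.7, -36.3, -166.4, -25.3, -97.5] 0.0
50 0.68 [-5.6, 30.1, -31.9, -165.6, -22.4, -98.8] 0.0
[  -7.5    8.1  -47.6 -155.7  -16.8 -107.6] 1.1102230246251565e-13
47
[15.0, -0.0, -50.0, 98.0, -17.0, -35.0] [0.59, 0.09, 0.29] [0.71, -0.1, -0.7]
[14.0, -2.0, -46.0, 90.0, -22.0, -38.0] [0.61, 0.04, 0.35] [0.74, -0.2, -0.64]
[13.0, -3.0, -41.0, 82.0, -27.0, -41.0] [0.62, -0.02, 0.4] [0.75, -0.29, -0.6]
[12.0, -4.0, -37.0, 74.0, -32.0, -44.0] [0.62, -0.07, 0.45] [0.73, -0.37, -0.58]
[11.0, -5.0, -35.0, 63.0, -35.0, -46.0] [0.6, -0.11, 0.44] [0.66
[... 826 characters left out ...]
92.0, -45.0, -74.0] [0.42, 0.21, 0.25] [0.62, 0.69, -0.36]
[-3.0, -3.0, -38.0, -103.0, -45.0, -78.0] [0.44, 0.23, 0.27] [0.7, 0.66, -0.27]
[-4.0, -2.0, -40.0, -115.0, -45.0, -82.0] [0.47, 0.23, 0.29] [0.79, 0.59, -0.19]
[-5.0, -2.0, -42.0, -127.0, -45.0, -87.0] [0.5, 0.22, 0.32] [0.86, 0.49, -0.13]
[-7.0, -1.0, -43.0, -138.0, -45.0, -91.0] [0.53, 0.2, 0.34] [0.93, 0.36, -0.09]
[-8.0, 0.0, -45.0, -150.0, -45.0, -95.0] [0.56, 0.17, 0.35] [0.97, 0.22, -0.07]
[-8.0, 3.0, -46.0, -152.0, -36.0, -99.0] [0.56, 0.15, 0.28] [0.95, 0.15, -0.27]
[-8.0, 5.0, -47.0, -154.0, -26.0, -103.0] [0.54, 0.13, 0.2] [0.88, 0.08, -0.47]
[-7.0, 8.0, -48.0, -156.0, -17.0, -108.0] [0.51, 0.11, 0.14] [0.77, 0.02, -0.64]
```

Run:
```python
from k import *
q=sense()['joints'];qg,e=ik(*gpose(.50,.1145,.15,.025,50),[-10,20,-55,-164,-35,-95.])
qs=[q,[12,-10,-28,70,-35,-45],[0,-12,-27,-80,-45,-70],[-8,-3,-42,-150,-45,-95],qg]
P=jpath(qs,10)
print(len(P),min(tool(a)[0][2] for a in P[:-6]),[tool(a)[0].round(2).tolist() for a in P[9::10]])
plan([(*tool(a),1) for a in P],60)
```

```text
44 0.28627826867243883 [[0.6, -0.1, 0.59], [0.46, -0.07, 0.31], [0.46, 0.21, 0.36], [0.57, 0.15, 0.31]]
linear [[42.0,14.6,-12.8],[41.5,12.3,-12.5],[40.9,10.5,-12.5],[40.1,8.8,-12.4],[39.2,7.1,-12.4],[38.2,5.4,-12.3],[37.0,3.9,-12.4],[35.6,2.4,-12.5],[34.2,1.0,-12.6],[32.5,-0.2,-12.7]]
rot [[-0.021,0.062,0.095],[-0.018,0.059,0.096],[-0.016,0.056,0.097],[-0.013,0.052,0.099],[-0.012,0.049,0.099],[-0.01,0.045,0.1],[-0.009,0.041,0.101],[-0.007,0.037,0.101],[-0.006,0.032,0.102],[-0.006,0.028,0.102]]
10
linear [[1.8,36.7,12.4],[2.5,36.0,12.4],[3.1,35.2,12.2],[3.3,34.4,12.1],[3.6,33.7,11.9],[3.5,33.0,11.8],[3.4,32.5,11.7],[3.1,31.9,11.6],[2.8,31.7,11.4],[2.3,31.5,11.3]]
rot [[-0.071,-0.042,0.15],[-0.071,-0.042,0.149],[-0.071,-0.042,0.15],[-0.072,-0.041,0.15],[-0.072,-0.041,0.148],[-0.073,-0.041,0.149],[-0.074,-0.042,0.147],[-0.074,-0.041,0.147],[-0.077,-0.042,0.146],[-0.077,-0.042,0.144]]
10
linear [[1.8,31.5,11.3],[1.4,31.7,11.2],[0.8,31.9,11.2],[0.4,32.4,11.3],[0.1,33.0,11.3],[-0.2,33.7,11.5],[-0.3,34.6,11.6],[-0.3,35.5,11.8],[6.5,7.7,12.9],[3.9,7.3,11.9]]
rot [[-0.08,-0.043,0.144],[-0.081,-0.043,0.141],[-0.083,-0.042,0.14],[-0.086,-0.043,0.138],[-0.089,-0.042,0.136],[-0.091,-0.041,0.134],[-0.094,-0.04,0.132],[-0.097,-0.039,0.129],[-0.053,-0.027,0.164],[-0.054,-0.03,0.162]]
10
linear [[1.2,7.6,10.9],[-1.3,8.4,10.1],[-3.7,9.8,9.3],[-5.8,11.6,8.8],[-7.6,13.9,8.4],[-8.8,16.5,8.2],[-9.6,19.5,8.1],[-9.9,22.5,8.1],[-48.0,-3.3,1.1],[-47.8,-1.8,1.8]]
rot [[-0.056,-0.032,0.162],[-0.058,-0.035,0.16],[-0.061,-0.037,0.159],[-0.066,-0.039,0.156],[-0.07,-0.038,0.155],[-0.075,-0.039,0.151],[-0.079,-0.038,0.149],[-0.086,-0.035,0.146],[-0.005,-0.124,0.065],[-0.008,-0.125,0.064]]
10
linear [[-47.5,-0.4,2.5],[-47.1,1.0,3.2],[-46.5,2.4,3.9],[-45.9,3.9,4.3]]
rot [[-0.011,-0.124,0.062],[-0.015,-0.125,0.061],[-0.018,-0.125,0.06],[-0.021,-0.125,0.058]]
4
```

Emit:
{"method": "step_arm", "body": {"linear": [[42.0, 14.6, -12.8], [41.5, 12.3, -12.5], [40.9, 10.5, -12.5], [40.1, 8.8, -12.4], [39.2, 7.1, -12.4], [38.2, 5.4, -12.3], [37.0, 3.9, -12.4], [35.6, 2.4, -12.5], [34.2, 1.0, -12.6], [32.5, -0.2, -12.7]], "delta_rot": [[-0.021, 0.062, 0.095], [-0.018, 0.059, 0.096], [-0.016, 0.056, 0.097], [-0.013, 0.052, 0.099], [-0.012, 0.049, 0.099], [-0.01, 0.045, 0.1], [-0.009, 0.041, 0.101], [-0.007, 0.037, 0.101], [-0.006, 0.032, 0.102], [-0.006, 0.028, 0.102]], "grip": [60, 60, 60, 60, 60, 60, 60, 60, 60, 60]}}

```text
time_s: 15.42
tcp_pos: [0.6021, -0.0965, 0.5934]
ee_rot: [[-0.074, -0.575, 0.815], [-0.821, -0.428, -0.377], [0.566, -0.697, -0.441]]
wrist_force: [-0.2, 0.7, 0.7]
gripper_width: 0.689
gripper_force: 0.0
```

Run:
```python
from k import *
q=sense()['joints'];print(q.round(1),sense()['tcp_pos'],tool(q)[0])
```

```text
[ 12.  -10.1 -28.2  70.  -34.9 -45.3] [ 0.6021212  -0.09651494  0.59342299] [ 0.60157735 -0.09648906  0.59205106]
```

The arm follows the joint path, so I'll continue.

Emit:
{"method": "step_arm", "body": {"linear": [[1.8, 36.7, 12.4], [2.5, 36.0, 12.4], [3.1, 35.2, 12.2], [3.3, 34.4, 12.1], [3.6, 33.7, 11.9], [3.5, 33.0, 11.8], [3.4, 32.5, 11.7], [3.1, 31.9, 11.6], [2.8, 31.7, 11.4], [2.3, 31.5, 11.3]], "delta_rot": [[-0.071, -0.042, 0.15], [-0.071, -0.042, 0.149], [-0.071, -0.042, 0.15], [-0.072, -0.041, 0.15], [-0.072, -0.041, 0.148], [-0.073, -0.041, 0.149], [-0.074, -0.042, 0.147], [-0.074, -0.041, 0.147], [-0.077, -0.042, 0.146], [-0.077, -0.042, 0.144]], "grip": [60, 60, 60, 60, 60, 60, 60, 60, 60, 60]}}

```text
time_s: 16.68
tcp_pos: [0.4619, -0.0646, 0.3079]
ee_rot: [[-0.711, -0.459, 0.533], [-0.417, 0.885, 0.206], [-0.566, -0.076, -0.821]]
wrist_force: [0.1, -1.2, -0.5]
gripper_width: 0.686
gripper_force: 0.0
```

Emit:
{"method": "step_arm", "body": {"linear": [[1.8, 31.5, 11.3], [1.4, 31.7, 11.2], [0.8, 31.9, 11.2], [0.4, 32.4, 11.3], [0.1, 33.0, 11.3], [-0.2, 33.7, 11.5], [-0.3, 34.6, 11.6], [-0.3, 35.5, 11.8], [6.5, 7.7, 12.9], [3.9, 7.3, 11.9]], "delta_rot": [[-0.08, -0.043, 0.144], [-0.081, -0.043, 0.141], [-0.083, -0.042, 0.14], [-0.086, -0.043, 0.138], [-0.089, -0.042, 0.136], [-0.091, -0.041, 0.134], [-0.094, -0.04, 0.132], [-0.097, -0.039, 0.129], [-0.053, -0.027, 0.164], [-0.054, -0.03, 0.162]], "grip": [60, 60, 60, 60, 60, 60, 60, 60, 60, 60]}}

```text
time_s: 17.92
tcp_pos: [0.4577, 0.2151, 0.3649]
ee_rot: [[-0.694, 0.162, 0.701], [0.719, 0.105, 0.688], [0.038, 0.981, -0.19]]
wrist_force: [-0.2, -0.5, -0.4]
gripper_width: 0.688
gripper_force: 0.0
```

Run:
```python
from k import *
q=sense()['joints'];print(sense()['time_s'],q.round(1),sense()['tcp_pos'])
p,r=gpose(.50,.1145,.15,.025,50);qg,e=ik(p,r,[-10,20,-55,-164,-35,-95.])
P=jpath([q,[-8,-3,-42,-150,-45,-95],qg],10)
e=plan([(*tool(a),1) for a in P]+[(p,r,1)],60)
```

```text
17.925 [ -1.8 -10.2 -30.1 -94.3 -45.3 -74.9] [0.45766086 0.21508864 0.36492176]
linear [[0.2,7.4,10.2],[-1.5,8.5,10.0],[-3.9,9.8,9.4],[-5.9,11.6,8.8],[-7.7,13.9,8.4],[-8.8,16.4,8.1],[-9.7,19.2,8.1],[-9.9,22.3,8.1],[-48.0,-3.3,1.1],[-47.8,-1.9,1.8]]
rot [[-0.056,-0.033,0.161],[-0.058,-0.035,0.159],[-0.062,-0.038,0.158],[-0.065,-0.038,0.156],[-0.07,-0.039,0.153],[-0.074,-0.039,0.151],[-0.08,-0.038,0.149],[-0.084,-0.036,0.145],[-0.005,-0.124,0.065],[-0.009,-0.125,0.064]]
10
linear [[-47.5,-0.4,2.6],[-47.1,1.0,3.2],[-46.5,2.5,3.8],[-45.9,3.9,4.4],[-0.0,0.0,-0.0]]
rot [[-0.011,-0.124,0.062],[-0.014,-0.125,0.061],[-0.018,-0.125,0.06],[-0.022,-0.125,0.058],[0.0,-0.0,0.0]]
5
```

Emit:
{"method": "step_arm", "body": {"linear": [[0.2, 7.4, 10.2], [-1.5, 8.5, 10.0], [-3.9, 9.8, 9.4], [-5.9, 11.6, 8.8], [-7.7, 13.9, 8.4], [-8.8, 16.4, 8.1], [-9.7, 19.2, 8.1], [-9.9, 22.3, 8.1], [-48.0, -3.3, 1.1], [-47.8, -1.9, 1.8]], "delta_rot": [[-0.056, -0.033, 0.161], [-0.058, -0.035, 0.159], [-0.062, -0.038, 0.158], [-0.065, -0.038, 0.156], [-0.07, -0.039, 0.153], [-0.074, -0.039, 0.151], [-0.08, -0.038, 0.149], [-0.084, -0.036, 0.145], [-0.005, -0.124, 0.065], [-0.009, -0.125, 0.064]], "grip": [60, 60, 60, 60, 60, 60, 60, 60, 60, 60]}}

```text
time_s: 19.18
tcp_pos: [0.5685, 0.1461, 0.3122]
ee_rot: [[0.173, 0.181, 0.968], [0.22, -0.965, 0.141], [0.96, 0.188, -0.207]]
wrist_force: [-0.3, 0.7, -0.5]
gripper_width: 0.689
gripper_force: 0.0
```

Emit:
{"method": "step_arm", "body": {"linear": [[-47.5, -0.4, 2.6], [-47.1, 1.0, 3.2], [-46.5, 2.5, 3.8], [-45.9, 3.9, 4.4], [0, 0, 0]], "delta_rot": [[-0.011, -0.124, 0.062], [-0.014, -0.125, 0.061], [-0.018, -0.125, 0.06], [-0.022, -0.125, 0.058], [0, 0, 0]], "grip": [60, 60, 60, 60, 60]}}

```text
time_s: 19.8
tcp_pos: [0.5149, 0.1125, 0.1369]
ee_rot: [[0.642, 0.026, 0.766], [0.021, -1.0, 0.016], [0.766, 0.006, -0.643]]
wrist_force: [0.7, -0.0, 0.2]
gripper_width: 0.691
gripper_force: 0.0
```

Run:
```python
from k import *
s=sense();q=s['joints'];print(s['time_s'],q.round(1),s['tcp_pos'])
d=cam('wrist');img=d['img'][...,::-1].copy()
for l,z in [('die',.012),('roof_edge',.165),('gate_hinge',.065)]:
    print(l,[(np.round(r['point'],1).tolist(),round(r['score'],2),plane(d,r['point'],z).round(4)[:2].tolist()) for r in landmark_of('wrist',l)][:3])
P=pose(D,[(x,y,z) for z,xs,ys in((.032,(-.036,.036),(-.042,.042)),(.012,(-.036,-.036),(-.042,.042)),(.098,(-.025,.009),(-.012,.012)),(.032,(-.025,.009),(-.012,.012))) for x in xs for y in ys])
for u in proj(d,P): cv2.circle(img,tuple(int(v) for v in u),2,(0,255,0),-1)
for c in [(-.038,0,.165),(-.038,-.12,.165),(-.038,.12,.165),(-.077,.12,.105),(-.077,-.12,.09)]:
    u=proj(d,pose(C,c))[0];cv2.circle(img,tuple(int(v) for v in u),2,(0,0,255),-1)
cv2.imwrite('pics/w4.png',img)
p,r=gpose(.56,.1145,.074,.025,50);p2,_=gpose(.68,.1145,.074,.025,50)
plan([(p,r,4),(p2,r,6)],60)
```

```text
19.8 [  -7.9    8.1  -47.5 -155.1  -16.7 -107.6] [0.51489034 0.11248802 0.13687975]
die [([504.1, 104.4], 0.82, [0.7806, -0.1048]), ([316.5, 156.6], 0.59, [0.6899, 0.1204])]
roof_edge [([332.0, 31.4], 0.92, [0.6692, 0.1085])]
gate_hinge [([186.2, 169.9], 0.87, [0.6251, 0.2291])]
linear [[-5.6,-0.6,23.6],[-5.5,-0.6,23.6],[-5.5,-0.6,23.6],[-5.5,-0.5,23.6],[12.9,0.5,15.3],[12.8,0.5,15.3],[12.9,0.5,15.4],[12.8,0.5,15.3],[12.9,0.5,15.3],[12.8,0.5,15.3]]
rot [[0.001,-0.001,0.001],[0.001,-0.002,0.002],[0.002,-0.001,0.001],[0.001,-0.001,0.001],[-0.0,-0.0,0.0],[-0.0,-0.0,0.0],[-0.0,-0.0,0.0],[-0.0,-0.0,0.0],[-0.0,-0.0,0.0],[-0.0,-0.0,0.0]]
10
```

View pics/w4.png

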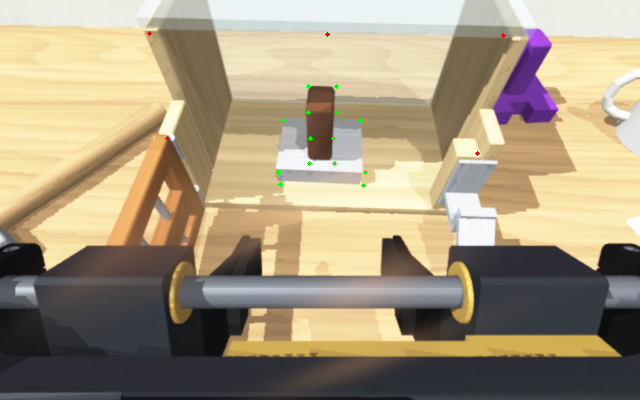

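The overlay matches the picture to about 3 px, with the die handle at (320,120) and the gate swung clear on the left. I'll adjust by +2 mm in x and y and go in.

Emit:
{"method": "step_arm", "body": {"linear": [[-5.5, -0.9, 23.6], [-5.5, -0.9, 23.6], [-5.5, -0.9, 23.6], [-5.5, -0.9, 23.6], [12.9, 0.3, 15.3], [12.8, 0.3, 15.3], [12.9, 0.3, 15.4]], "delta_rot": [[0.001, -0.001, 0.001], [0.001, -0.002, 0.002], [0.002, -0.001, 0.001], [0.001, -0.001, 0.001], [0, 0, 0], [0, 0, 0], [0, 0, 0]], "grip": [60, 60, 60, 60, 60, 60, 60]}}

```text
time_s: 20.88
tcp_pos: [0.6351, 0.116, 0.0613]
ee_rot: [[0.643, 0.024, 0.766], [0.016, -1.0, 0.018], [0.766, 0.0, -0.643]]
wrist_force: [0.0, -0.2, -0.4]
gripper_width: 0.688
gripper_force: 0.0
```

Run:
```python
from k import *
s=sense();q=s['joints'];print(s['time_s'],q.round(1),s['tcp_pos'],s['wrist_force'])
p2,r=gpose(.682,.116,.074,.025,50);print(p2)
plan([(p2,r,5)],60)
```

```text
20.875 [  -6.6   27.3  -40.5 -167.   -28.2  -96.4] [0.63506134 0.11600328 0.06129303] [ 0.03774473 -0.1662857  -0.41573948]
[0.6965503  0.11636383 0.06178704]
linear [[8.0,0.2,9.4],[8.0,0.2,9.3],[7.9,0.3,9.4],[8.0,0.2,9.3],[8.0,0.2,9.4]]
rot [[0.0,0.0,-0.0],[0.0,0.0,-0.0],[0.0,0.0,-0.0],[0.001,0.0,-0.0],[-0.0,0.0,-0.001]]
5
```

Emit:
{"method": "step_arm", "body": {"linear": [[8.0, 0.2, 9.4], [8.0, 0.2, 9.3], [7.9, 0.3, 9.4], [8.0, 0.2, 9.3], [8.0, 0.2, 9.4], [0, 0, 0], [0, 0, 0], [0, 0, 0], [0, 0, 0]], "delta_rot": [[0, 0, 0], [0, 0, 0], [0, 0, 0], [0, 0, 0], [0, 0, 0], [0, 0, 0], [0, 0, 0], [0, 0, 0], [0, 0, 0]], "grip": [60, 60, 60, 60, 60, 60, 15, 15, 15]}}

```text
time_s: 22.0
tcp_pos: [0.6946, 0.1163, 0.0604]
ee_rot: [[0.645, 0.024, 0.764], [0.015, -1.0, 0.018], [0.764, -0.0, -0.645]]
wrist_force: [-1.4, -0.7, 0.0]
gripper_width: 0.433
gripper_force: 0.0
```

Emit:
{"method": "step_arm", "body": {"linear": [[0, 0, 0], [0, 0, 0]], "delta_rot": [[0, 0, 0], [0, 0, 0]], "grip": [15, 15]}}

```text
time_s: 22.25
tcp_pos: [0.6948, 0.1166, 0.0605]
ee_rot: [[0.645, 0.025, 0.764], [0.016, -1.0, 0.019], [0.764, 0.0, -0.645]]
wrist_force: [-1.1, 0.0, 1.7]
gripper_width: 0.278
gripper_force: 29.8
```

Run:
```python
from k import *
s=sense();q=s['joints'];print(s['time_s'],q.round(1),s['tcp_pos'],s['wrist_force'],s['gripper_width'],s['gripper_force'])
p=np.array(s['tcp_pos']);r=R.from_matrix(s['ee_rot'])
plan([(p+[-.002,0,.012],r,2),(p+[-.175,0,.016],r,8)],15)
```

```text
22.25 [  -5.6   30.2  -31.8 -165.8  -22.2  -98.7] [0.69476625 0.11659631 0.06048988] [-1.09570168  0.02789028  1.66896944] 0.2779235043337165 29.783142905216664
linear [[3.9,-0.0,-4.6],[4.0,-0.0,-4.7],[-13.6,-0.5,-16.8],[-13.5,-0.6,-16.9],[-13.6,-0.5,-16.8],[-13.6,-0.6,-16.9],[-13.5,-0.5,-16.8],[-13.6,-0.6,-16.8],[-13.6,-0.5,-16.9],[-13.5,-0.5,-16.8]]
rot [[0.0,0.0,0.0],[0.0,0.0,0.0],[0.0,0.0,0.0],[0.0,0.0,0.0],[0.0,0.0,0.0],[0.0,0.0,0.0],[0.0,0.0,0.0],[0.0,0.0,0.0],[0.0,0.0,0.0],[0.0,0.0,0.0]]
10
```

The handle is gripped: 24.2 mm opening at 30 N. Now lift slightly and draw it out.

Emit:
{"method": "step_arm", "body": {"linear": [[3.9, 0, -4.6], [4.0, 0, -4.7], [-13.6, -0.5, -16.8], [-13.5, -0.6, -16.9], [-13.6, -0.5, -16.8], [-13.6, -0.6, -16.9], [-13.5, -0.5, -16.8], [-13.6, -0.6, -16.8], [-13.6, -0.5, -16.9], [-13.5, -0.5, -16.8]], "delta_rot": [[0, 0, 0], [0, 0, 0], [0, 0, 0], [0, 0, 0], [0, 0, 0], [0, 0, 0], [0, 0, 0], [0, 0, 0], [0, 0, 0], [0, 0, 0]], "grip": [15, 15, 15, 15, 15, 15, 15, 15, 15, 15]}}

```text
time_s: 23.5
tcp_pos: [0.519, 0.1163, 0.0765]
ee_rot: [[0.646, 0.023, 0.763], [0.015, -1.0, 0.018], [0.763, -0.0, -0.646]]
wrist_force: [-0.5, -0.4, -5.3]
gripper_width: 0.272
gripper_force: 29.8
```

Run:
```python
from k import *
s=sense();q=s['joints'];print(s['time_s'],q.round(1),s['tcp_pos'],s['wrist_force'],s['gripper_width'])
T=cam('top');print([(np.round(r['point'],1).tolist(),round(r['score'],2),plane(T,r['point'],0).round(4)[:2].tolist()) for r in landmark_of('top','jig')])
cv2.imwrite('pics/t5.png',cv2.resize(T['img'][130:240,240:430,::-1],None,fx=4,fy=4,interpolation=cv2.INTER_CUBIC))
for l in('top','side'):
    d=T if l=='top' else cam(l)
    m=silhouettes(l,'jig')[0]['mask'].astype('uint8'); c=max(cv2.findContours(m,0,1)[0],key=cv2.contourArea)
    pts=np.array([plane(d,u,.024)[:2] for u in c[:,0]+.5],dtype='float32');print(l,cv2.minAreaRect(pts),[plane(d,r['point'],0).round(4)[:2].tolist() for r in landmark_of(l,'jig')])
# IK check path to jig
p0=np.array(s['tcp_pos']);r0=R.from_matrix(s['ee_rot'])
for t in (46,50):
  qq=q
  for x,y,z in [(.50,.116,.16),(.50,.05,.16),(.50,-.05,.16),(.50,-.15,.16),(.50,-.238,.16),(.50,-.238,.074)]:
    qq,e=ik(*gpose(x,y,z,.015,t),qq);print(t,x,y,z,qq.round(0).tolist(),round(e,1))
```

```text
23.5 [  -9.2   19.9  -55.1 -165.9  -35.   -94.8] [0.5190294  0.1163331  0.07649422] [-0.48051222 -0.38646241 -5.28858805] 0.27176870822523724
[([387.0, 206.0], 0.9, [0.5083, -0.2292])]
top ((0.5067461133003235, -0.23447875678539276), (0.12344086915254593, 0.13648557662963867), 0.636374294757843) [[0.5083, -0.2292]]
side ((0.5092763900756836, -0.24554410576820374), (0.12828011810779572, 0.1462627798318863), 0.2537783086299896) [[0.5094, -0.2398]]
46 0.5 0.116 0.16 [-5.0, 6.0, -45.0, -158.0, -9.0, -108.0] 4.0
46 0.5 0.05 0.16 [-11.0, 6.0, -41.0, -135.0, -9.0, -127.0] 13.5
46 0.5 -0.05 0.16 [-10.0, 6.0, -34.0, -86.0, -9.0, -177.0] 17.1
46 0.5 -0.15 0.16 [-23.0, 8.0, -30.0, -77.0, -18.0, -177.0] 14.8
46 0.5 -0.238 0.16 [-33.0, 12.0, -25.0, -71.0, -26.0, -177.0] 12.2
46 0.5 -0.238 0.074 [-36.0, 21.0, -25.0, -82.0, -26.0, -161.0] 0.0
50 0.5 0.116 0.16 [-7.0, 7.0, -47.0, -156.0, -14.0, -109.0] 0.0
50 0.5 0.05 0.16 [-9.0, 5.0, -39.0, -126.0, -9.0, -137.0] 5.1
50 0.5 -0.05 0.16 [-10.0, 5.0, -34.0, -87.0, -9.0, -176.0] 5.6
50 0.5 -0.15 0.16 [-23.0, 8.0, -30.0, -78.0, -19.0, -177.0] 3.2
50 0.5 -0.238 0.16 [-33.0, 12.0, -24.0, -72.0, -27.0, -177.0] 0.9
50 0.5 -0.238 0.074 [-41.0, 23.0, -27.0, -92.0, -31.0, -148.0] 0.0
```

View pics/t5.png

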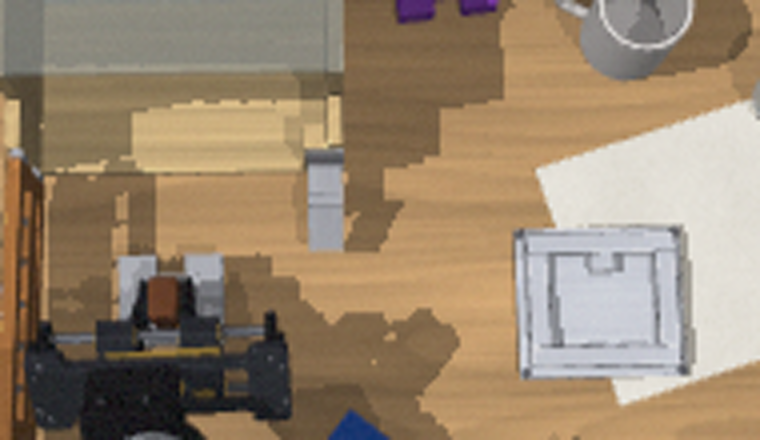

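The die is out at crop (170,290), and the jig's pocket is at (603,298) with the tongue on its far side. Now I check the reachability of the transfer path, allowing yaw on the way.

Run:
```python
from k import *
s=sense();q=s['joints']
for yawm in (0,-.3,.3):
  for z in (.10,.115):
    qq=q
    for x,y in [(.50,.116),(.48,.05),(.48,0),(.48,-.05),(.48,-.1),(.48,-.15),(.49,-.2),(.50,-.238)]:
      f=1-abs((y+.06)/.178)
      yaw=.015+yawm*f
      qq,e=ik(*gpose(x,y,z,yaw,49.7),qq);print(yawm,x,y,z,qq.round(0).tolist(),round(e,1))
```

```text
0 0.5 0.116 0.1 [-9.0, 18.0, -55.0, -166.0, -33.0, -95.0] 0.0
0 0.48 0.05 0.1 [-20.0, 15.0, -52.0, -146.0, -28.0, -107.0] 0.0
0 0.48 0 0.1 [-24.0, 13.0, -46.0, -130.0, -25.0, -121.0] 0.0
0 0.48 -0.05 0.1 [-26.0, 13.0, -41.0, -116.0, -23.0, -134.0] 0.0
0 0.48 -0.1 0.1 [-30.0, 13.0, -37.0, -105.0, -24.0, -143.0] 0.0
0 0.48 -0.15 0.1 [-34.0, 15.0, -34.0, -96.0, -26.0, -149.0] 0.0
0 0.49 -0.2 0.1 [-36.0, 17.0, -30.0, -89.0, -28.0, -154.0] 0.0
0 0.5 -0.238 0.1 [-38.0, 19.0, -26.0, -85.0, -29.0, -158.0] 0.0
0 0.5 0.116 0.115 [-9.0, 15.0, -54.0, -165.0, -28.0, -97.0] 0.0
0 0.48 0.05 0.115 [-18.0, 11.0, -49.0, -141.0, -23.0, -115.0] 0.0
0 0.48 0 0.115 [-20.0, 10.0, -43.0, -123.0, -19.0, -132.0] 0.0
0 0.48 -0.05 0.115 [-22.0, 10.0, -39.0, -108.0, -18.0, -145.0] 0.0
0 0.48 -0.1 0.115 [-26.0, 11.0, -36.0, -98.0, -21.0, -153.0] 0.0
0 0.48 -0.15 0.115 [-31.0, 12.0, -33.0, -91.0, -24.0, -157.0] 0.0
0 0.49 -0.2 0.115 [-34.0, 15.0, -29.0, -85.0, -26.0, -161.0] 0.0
0 0.5 -0.238 0.115 [-37.0, 17.0, -25.0, -81.0, -28.0, -163.0] 0.0
-0.3 0.5 0.116 0.1 [-9.0, 18.0, -55.0, -167.0, -33.0, -95.0] 0.0
-0.3 0
[... 1361 characters left out ...]
 -32.0, -87.0, -31.0, -152.0] 0.0
0.3 0.49 -0.2 0.1 [-37.0, 17.0, -29.0, -86.0, -30.0, -155.0] 0.0
0.3 0.5 -0.238 0.1 [-38.0, 19.0, -26.0, -85.0, -29.0, -158.0] 0.0
0.3 0.5 0.116 0.115 [-9.0, 15.0, -53.0, -164.0, -28.0, -98.0] 0.0
0.3 0.48 0.05 0.115 [-13.0, 10.0, -42.0, -121.0, -18.0, -134.0] 0.0
0.3 0.48 0 0.115 [-15.0, 10.0, -37.0, -99.0, -21.0, -152.0] 0.0
0.3 0.48 -0.05 0.115 [-21.0, 12.0, -34.0, -87.0, -28.0, -156.0] 0.0
0.3 0.48 -0.1 0.115 [-27.0, 13.0, -33.0, -85.0, -30.0, -157.0] 0.0
0.3 0.48 -0.15 0.115 [-32.0, 14.0, -31.0, -84.0, -30.0, -158.0] 0.0
0.3 0.49 -0.2 0.115 [-35.0, 15.0, -28.0, -82.0, -29.0, -161.0] 0.0
0.3 0.5 -0.238 0.115 [-37.0, 17.0, -25.0, -81.0, -28.0, -163.0] 0.0
```

Run:
```python
from k import *
s=sense();T=cam('top')
a=[plane(T,u,.024)[:2] for u in [(378,192.25),(404,192.25),(378,216.75),(404,216.75)]];print(np.round(a,4).tolist(),np.mean(a,0))
w=[(.485,.09,.103),(.475,.0,.103),(.475,-.10,.103)]
plan([(*gpose(x,y,z,.02,49.7),n) for (x,y,z),n in zip(w,(3,6,6))],15)
```

```text
[[0.5514, -0.1973], [0.5498, -0.2825], [0.4705, -0.1939], [0.469, -0.2783]] [ 0.51015922 -0.23801111]
linear [[-1.2,8.5,-8.6],[-1.2,8.5,-8.6],[-1.2,8.5,-8.6],[-1.3,15.0,-1.5],[-1.2,14.9,-1.5],[-1.3,15.0,-1.5],[-1.3,15.0,-1.5],[-1.2,14.9,-1.5],[-1.3,15.0,-1.5],[-0.2,16.7,-0.3]]
rot [[-0.001,-0.001,0.001],[-0.001,-0.001,0.001],[-0.001,-0.001,0.0],[0.0,-0.0,0.0],[0.0,-0.0,0.0],[0.0,-0.0,0.0],[0.0,-0.0,0.0],[0.0,-0.0,0.0],[0.0,-0.0,0.0],[0.0,-0.0,0.0]]
10
linear [[-0.2,16.6,-0.2],[-0.3,16.7,-0.3],[-0.2,16.6,-0.2],[-0.2,16.7,-0.3],[-0.2,16.7,-0.2]]
rot [[0.0,-0.0,0.0],[0.0,-0.0,0.0],[0.0,-0.0,0.0],[0.0,-0.0,0.0],[0.0,-0.0,0.0]]
5
```

Emit:
{"method": "step_arm", "body": {"linear": [[-1.2, 8.5, -8.6], [-1.2, 8.5, -8.6], [-1.2, 8.5, -8.6], [-1.3, 15.0, -1.5], [-1.2, 14.9, -1.5], [-1.3, 15.0, -1.5], [-1.3, 15.0, -1.5], [-1.2, 14.9, -1.5], [-1.3, 15.0, -1.5], [-0.2, 16.7, -0.3]], "delta_rot": [[-0.001, -0.001, 0.001], [-0.001, -0.001, 0.001], [-0.001, -0.001, 0], [0, 0, 0], [0, 0, 0], [0, 0, 0], [0, 0, 0], [0, 0, 0], [0, 0, 0], [0, 0, 0]], "grip": [15, 15, 15, 15, 15, 15, 15, 15, 15, 15]}}

```text
time_s: 25.15
tcp_pos: [0.4887, -0.0168, 0.0905]
ee_rot: [[0.647, 0.021, 0.762], [0.014, -1.0, 0.016], [0.762, 0.0, -0.647]]
wrist_force: [-0.2, 0.5, -4.5]
gripper_width: 0.275
gripper_force: 29.8
```

Emit:
{"method": "step_arm", "body": {"linear": [[-0.2, 16.6, -0.2], [-0.3, 16.7, -0.3], [-0.2, 16.6, -0.2], [-0.2, 16.7, -0.3], [-0.2, 16.7, -0.2], [0, 0, 0]], "delta_rot": [[0, 0, 0], [0, 0, 0], [0, 0, 0], [0, 0, 0], [0, 0, 0], [0, 0, 0]], "grip": [15, 15, 15, 15, 15, 15]}}

```text
time_s: 25.9
tcp_pos: [0.4894, -0.1002, 0.0908]
ee_rot: [[0.646, 0.02, 0.763], [0.014, -1.0, 0.015], [0.763, 0.0, -0.647]]
wrist_force: [0.0, 0.3, -5.1]
gripper_width: 0.274
gripper_force: 29.8
```

Run:
```python
from k import *
s=sense();q=s['joints'];print(s['time_s'],q.round(1),s['tcp_pos'],np.round(s['ee_rot'],3).tolist(),s['wrist_force'],s['gripper_width'])
d=cam('wrist');img=cv2.resize(d['img'][...,::-1],None,fx=1.25,fy=1.25)
for l in ('jig','die'): print(l,[(np.round(r['point'],1).tolist(),round(r['score'],2),plane(d,r['point'],0).round(4)[:2].tolist()) for r in landmark_of('wrist',l)][:3])
J=np.array([.509,-.238,.015])
pts=[(x*.0625,y*.0685,.024) for x in(-1,1) for y in(-1,1)]+[(x*.0385,y*.0445,.024) for x in(-1,1) for y in(-1,1)]+[(.0235,y,.024) for y in(-.0095,.0095)]
for u in proj(d,pose(J,pts)): cv2.circle(img,tuple(int(v*1.25) for v in u),2,(0,255,0),-1)
# die in hand: handle centre = grasp
g=np.array(s['tcp_pos'])-R.from_matrix(s['ee_rot']).apply([0,0,.019]);Dh=np.r_[g[:2]+[.008,0],.02];zb=g[2]-.0607
for u in proj(d,pose(Dh,[(-.036,-.042,zb+.02),(-.036,.042,zb+.02),(.036,-.042,zb+.02),(.036,.042,zb+.02),(.020,-.012,zb+.02),(.020,.012,zb+.02),(.036,-.012,zb+.02),(.036,.012,zb+.02)])): cv2.circle(img,tuple(int(v*1.25) for v in u),2,(0,0,255),-1)
cv2.imwrite('pics/w6.png',img)
```

```text
25.9 [ -29.5   12.5  -37.5 -102.5  -23.5 -145.4] [ 0.48940298 -0.10017377  0.09076216] [[0.646, 0.02, 0.763], [0.014, -1.0, 0.015], [0.763, 0.0, -0.647]] [ 0.04210673  0.30314957 -5.11037987] 0.273676303911746
jig []
die [([335.1, 53.6], 0.71, [0.7967, -0.1117]), ([320.3, 294.1], 0.68, [0.5007, -0.1001])]
```

View pics/w6.png

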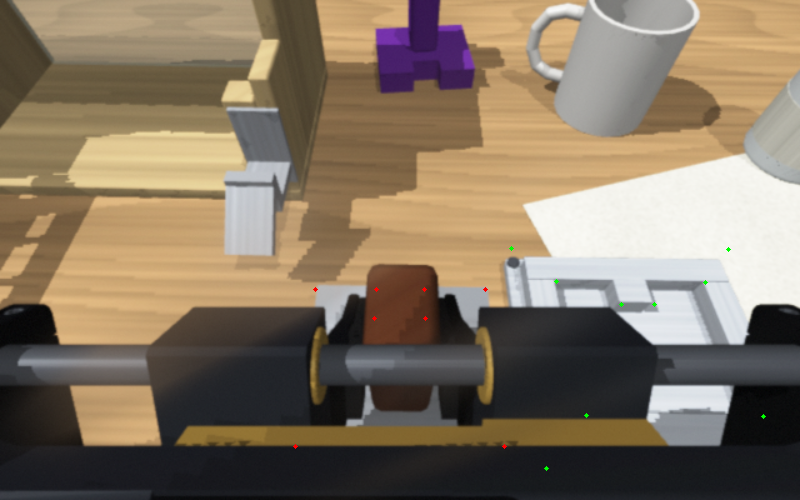

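The held die matches its predicted outline, with the plate front edge at row 288, columns 315–488. The jig's tongue at (636,305) lies near the prediction. I'll use the last view for a zoomed check of the jig fit in both cameras.

Run:
```python
from k import *
d=cam('wrist');T=cam('top')
J=np.array([.509,-.238,.015])
def ov(d,c0,r0,w,h,k):
    im=cv2.resize(d['img'][r0:r0+h,c0:c0+w,::-1],None,fx=k,fy=k,interpolation=cv2.INTER_CUBIC)
    def poly(P,col):
        u=((proj(d,pose(J,P))-[c0,r0]+.5)*k).astype(int).clip(-2000,3000);cv2.polylines(im,[u.reshape(-1,1,2)],True,col,1)
    b=lambda x,y,z:[(-x,-y,z),(-x,y,z),(x,y,z),(x,-y,z)]
    poly(b(.0625,.0685,.024),(255,0,0));poly(b(.0385,.0445,.024),(0,200,0));poly(b(.0385,.0445,.010),(0,0,255))
    poly([(.0385,-.0095,.024),(.0235,-.0095,.024),(.0235,.0095,.024),(.0385,.0095,.024)],(255,0,255))
    return im
a=ov(d,395,190,200,70,4);b=ov(T,360,175,64,40,8)
o=np.zeros((600,800,3),'uint8');o[:280]=a;o[280:600,:512]=b;cv2.imwrite('pics/z7.png',o)
```

```text
(no output)
```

View pics/z7.png

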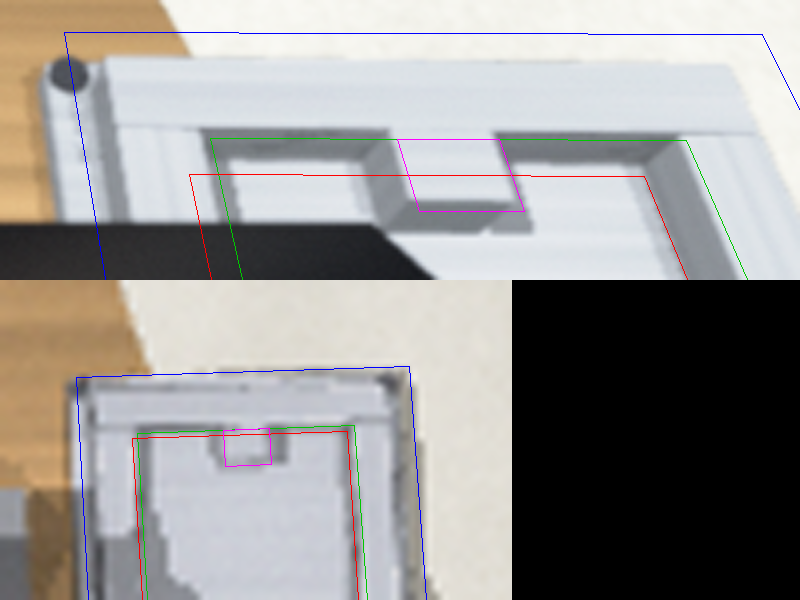

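The wrist zoom shows the pocket rim and tongue about 2 px left and 2 px up of the prediction, and the held die shows the same upward bias. So relative to the hand model the jig is at about (0.509, -0.2366) with yaw about 0.008.

Run:
```python
from k import *
s=sense()
w=[(.495,-.20,.103),(.5013,-.2367,.103),(.5013,-.2367,.088)]
e=plan([(*gpose(x,y,z,.008,49.7),n) for (x,y,z),n in zip(w,(6,3,4))],15);print(e[0])
```

```text
linear [[2.1,16.9,2.4],[2.1,16.9,2.3],[2.2,16.9,2.4],[2.1,16.8,2.5],[2.2,16.9,2.5],[2.2,16.8,2.4],[1.3,12.3,1.5],[1.3,12.2,1.6],[1.3,12.3,1.5],[-2.9,-0.0,2.4]]
rot [[-0.002,0.0,0.001],[-0.001,0.0,0.002],[-0.002,0.001,0.001],[-0.002,-0.0,0.001],[-0.001,-0.0,0.002],[-0.002,0.0,0.001],[-0.0,0.0,0.0],[-0.0,0.0,0.0],[-0.0,0.0,0.0],[-0.0,0.0,0.0]]
10
linear [[-2.8,-0.0,2.5],[-2.9,-0.0,2.4],[-2.8,-0.0,2.4]]
rot [[-0.0,0.0,0.0],[-0.0,0.0,0.0],[-0.0,0.0,0.0]]
3
[ 0.51579405 -0.23658576  0.07575223]
```

Emit:
{"method": "step_arm", "body": {"linear": [[2.1, 16.9, 2.4], [2.1, 16.9, 2.3], [2.2, 16.9, 2.4], [2.1, 16.8, 2.5], [2.2, 16.9, 2.5], [2.2, 16.8, 2.4], [1.3, 12.3, 1.5], [1.3, 12.2, 1.6], [1.3, 12.3, 1.5], [0, 0, 0]], "delta_rot": [[-0.002, 0, 0.001], [-0.001, 0, 0.002], [-0.002, 0.001, 0.001], [-0.002, 0, 0.001], [-0.001, 0, 0.002], [-0.002, 0, 0.001], [0, 0, 0], [0, 0, 0], [0, 0, 0], [0, 0, 0]], "grip": [15, 15, 15, 15, 15, 15, 15, 15, 15, 15]}}

```text
time_s: 27.4
tcp_pos: [0.5162, -0.2381, 0.091]
ee_rot: [[0.646, 0.007, 0.763], [0.005, -1.0, 0.005], [0.763, 0.001, -0.646]]
wrist_force: [0.6, 1.8, -5.2]
gripper_width: 0.276
gripper_force: 29.8
```

Run:
```python
from k import *
s=sense();print(s['time_s'],s['joints'].round(1),s['tcp_pos'],np.round(s['ee_rot'],3).tolist(),s['wrist_force'],s['gripper_width'])
e=plan([(*gpose(.5013,-.2367,.088,.008,49.7),4),(*gpose(.5013,-.2367,.076,.008,49.7),4)],15)
```

```text
27.4 [ -37.9   18.3  -25.8  -84.3  -28.3 -159.4] [ 0.51621062 -0.23810012  0.09098815] [[0.646, 0.007, 0.763], [0.005, -1.0, 0.005], [0.763, 0.001, -0.646]] [ 0.55936657  1.79006167 -5.18020621] 0.2761653429655462
linear [[-3.0,-0.4,2.4],[-3.0,-0.4,2.4],[-2.9,-0.3,2.4],[-3.0,-0.4,2.4],[-2.3,-0.0,1.9],[-2.3,-0.0,2.0],[-2.3,-0.0,1.9],[-2.3,-0.0,1.9]]
rot [[0.0,-0.0,-0.0],[0.001,-0.0,-0.0],[-0.0,-0.0,-0.0],[0.0,-0.001,-0.0],[0.0,0.0,-0.0],[0.0,0.0,-0.0],[0.0,0.0,-0.0],[0.0,0.0,-0.0]]
8
```

Emit:
{"method": "step_arm", "body": {"linear": [[-3.0, -0.3, 2.4], [-3.0, -0.3, 2.4], [-2.9, -0.3, 2.4], [-3.0, -0.3, 2.4], [0, 0, 0], [-2.3, 0, 1.9], [-2.3, 0, 2.0]], "delta_rot": [[0, 0, 0], [0, 0, 0], [0, 0, 0], [0, 0, 0], [0, 0, 0], [0, 0, 0], [0, 0, 0]], "grip": [15, 15, 15, 15, 15, 15, 15]}}

```text
time_s: 28.28
tcp_pos: [0.5156, -0.2361, 0.0696]
ee_rot: [[0.646, 0.008, 0.763], [0.006, -1.0, 0.005], [0.763, 0.001, -0.647]]
wrist_force: [1.0, 0.4, -4.4]
gripper_width: 0.276
gripper_force: 29.8
```

Already 3 mm inside the pocket without contact force, so keep lowering.

Emit:
{"method": "step_arm", "body": {"linear": [[-2.3, 0, 1.9], [-2.3, 0, 1.9], [-1.5, 0, 1.3], [0, 0, 0]], "delta_rot": [[0, 0, 0], [0, 0, 0], [0, 0, 0], [0, 0, 0]], "grip": [15, 15, 15, 15]}}

```text
time_s: 28.78
tcp_pos: [0.5153, -0.2361, 0.0614]
ee_rot: [[0.647, 0.007, 0.762], [0.005, -1.0, 0.005], [0.763, 0.0, -0.647]]
wrist_force: [0.3, -0.0, -4.5]
gripper_width: 0.276
gripper_force: 29.8
```

Emit:
{"method": "step_arm", "body": {"linear": [[-1.1, 0, 1.0], [-1.1, 0, 1.0], [0, 0, 0]], "delta_rot": [[0, 0, 0], [0, 0, 0], [0, 0, 0]], "grip": [15, 15, 15]}}

```text
time_s: 29.15
tcp_pos: [0.5156, -0.2361, 0.0586]
ee_rot: [[0.647, 0.007, 0.763], [0.005, -1.0, 0.005], [0.763, 0.0, -0.647]]
wrist_force: [-0.7, -0.5, -4.5]
gripper_width: 0.275
gripper_force: 29.8
```

Emit:
{"method": "step_arm", "body": {"linear": [[-0.8, 0, 0.7], [0, 0, 0]], "delta_rot": [[0, 0, 0], [0, 0, 0]], "grip": [15, 15]}}

```text
time_s: 29.4
tcp_pos: [0.5156, -0.236, 0.0585]
ee_rot: [[0.646, 0.008, 0.764], [0.006, -1.0, 0.006], [0.764, 0.001, -0.646]]
wrist_force: [-5.3, 1.4, 2.7]
gripper_width: 0.275
gripper_force: 29.8
```

The floor contact appears exactly at the predicted height. Release and back out.

Emit:
{"method": "step_arm", "body": {"linear": [[0, 0, 0], [0, 0, 0], [0, 0, 0], [0, 0, 0], [0, 0, -10], [0, 0, -20], [0, 0, -30], [0, 0, -40], [0, 0, -40]], "delta_rot": [[0, 0, 0], [0, 0, 0], [0, 0, 0], [0, 0, 0], [0, 0, 0], [0, 0, 0], [0, 0, 0], [0, 0, 0], [0, 0, 0]], "grip": [40, 50, 50, 50, 50, 50, 50, 50, 50]}}

```text
time_s: 30.52
tcp_pos: [0.4074, -0.2367, 0.1491]
ee_rot: [[0.647, 0.007, 0.763], [0.005, -1.0, 0.005], [0.763, 0.001, -0.647]]
wrist_force: [-0.2, -0.5, 0.7]
gripper_width: 0.571
gripper_force: 0.0
```

Run:
```python
from k import *
s=sense();q=s['joints'];print(s['time_s'],q.round(1),s['tcp_pos'],s['wrist_force'],s['gripper_width'])
for c in('top','side','wrist'):
    d=cam(c)
    print(c,'die',[(np.round(r['point'],1).tolist(),round(r['score'],2),plane(d,r['point'],.01).round(4)[:2].tolist()) for r in landmark_of(c,'die') if np.hypot(*(plane(d,r['point'],.01)[:2]-[.509,-.237]))<.08])
    print(c,'ball',[(np.round(r['point'],1).tolist(),round(r['score'],2),plane(d,r['point'],.12).round(4)[:2].tolist()) for r in landmark_of(c,'lever_ball')][:3])
T=cam('top');print(plane(T,(219.2,230.8),.12))
b=np.array([.4217,.2965]);yaw=C[2]-1.6
qt,e=ik(np.array([b[0],b[1],.28]),rot(yaw),[52.6,10,-8.1,0,-71.9,-52.7]);print(qt.round(1),e)
m=[5,0,-25,-45,-50,-105]
P=jpath([q,m,qt],10);print(len(P),[(a.round(0).tolist(),tool(a)[0].round(3).tolist()) for a in P[::3]])
e=plan([(*tool(a),1) for a in P],60)
```

```text
30.525 [ -43.8    4.8  -32.6  -71.1  -34.2 -170.3] [ 0.40738285 -0.23667887  0.14909217] [-0.16010247 -0.53885806  0.69319196] 0.5708205239254475
top die [([391.2, 202.6], 0.78, [0.5181, -0.2417])]
top ball [([219.0, 234.3], 0.46, [0.4169, 0.2981])]
side die [([329.3, 298.8], 0.94, [0.5194, -0.2335])]
side ball [([257.6, 158.3], 0.54, [0.4381, 0.2996])]
wrist die [([321.3, 222.5], 0.71, [0.5086, -0.237])]
wrist ball []
[0.42730395 0.29777257 0.12      ]
[ 53.1   9.1  -9.1   0.  -71.8 -53.2] 2.220446049250313e-13
28 [([-40.0, 4.0, -32.0, -69.0, -35.0, -166.0], [0.419, -0.213, 0.154]), ([-30.0, 3.0, -30.0, -64.0, -39.0, -152.0], [0.445, -0.14, 0.167]), ([-19.0, 2.0, -29.0, -58.0, -42.0, -138.0], [0.456, -0.066, 0.18]), ([-9.0, 1.0, -27.0, -52.0, -45.0, -124.0], [0.455, 0.005, 0.193]), ([2.0, 0.0, -26.0, -47.0, -49.0, -110.0], [0.443, 0.071, 0.207]), ([12.0, 1.0, -23.0, -39.0, -53.0, -98.0], [0.432, 0.119, 0.213]), ([22.0, 3.0, -19.0, -29.0, -58.0, -87.0], [0.427, 0.159, 0.219]), ([33.0, 5.0, -16.0, -19.0, -62.0, -75.0], [0.425, 0.199, 0.232]), ([43.0, 7.0, -12.0, -10.0, -67.0, -64.0], 
[... 465 characters left out ...]
.157]]
10
linear [[22.2,2.0,6.5],[21.3,4.7,6.4],[20.2,7.3,6.1],[18.7,9.7,5.9],[9.9,8.0,7.0],[7.8,9.6,6.5],[5.5,11.0,5.8],[3.2,12.0,4.9],[0.7,12.8,3.9],[-1.8,13.1,3.0]]
rot [[0.038,0.038,-0.156],[0.034,0.04,-0.157],[0.03,0.041,-0.157],[0.027,0.043,-0.157],[0.046,0.049,-0.151],[0.044,0.049,-0.151],[0.041,0.05,-0.152],[0.039,0.05,-0.151],[0.037,0.049,-0.151],[0.035,0.048,-0.151]]
10
linear [[-4.4,13.1,1.7],[-6.9,12.8,0.4],[-9.4,12.2,-0.9],[-11.7,11.1,-2.5],[-13.8,9.9,-4.1],[-15.7,8.4,-5.7],[-17.3,6.6,-7.6],[-18.6,4.6,-9.4]]
rot [[0.034,0.049,-0.151],[0.033,0.047,-0.15],[0.032,0.047,-0.15],[0.031,0.047,-0.148],[0.032,0.046,-0.148],[0.031,0.047,-0.146],[0.031,0.046,-0.145],[0.031,0.047,-0.143]]
8
```

The die is seated: the wrist camera puts it at (0.5086, -0.237). Back to the ball along a joint path.

Emit:
{"method": "step_arm", "body": {"linear": [[11.9, -23.2, 3.5], [13.8, -21.9, 6.5], [16.0, -20.0, 6.7], [17.9, -17.6, 6.8], [19.6, -15.1, 6.8], [21.0, -12.3, 6.9], [21.9, -9.6, 7.0], [22.5, -6.7, 6.8], [22.8, -3.8, 6.9], [22.6, -0.9, 6.7]], "delta_rot": [[0.06, 0, -0.157], [0.062, 0.004, -0.155], [0.06, 0.009, -0.156], [0.058, 0.014, -0.156], [0.057, 0.018, -0.156], [0.054, 0.023, -0.156], [0.051, 0.026, -0.156], [0.048, 0.03, -0.156], [0.045, 0.033, -0.156], [0.042, 0.036, -0.157]], "grip": [60, 60, 60, 60, 60, 60, 60, 60, 60, 60]}}

```text
time_s: 32.28
tcp_pos: [0.4548, 0.0057, 0.1931]
ee_rot: [[-0.356, 0.796, 0.489], [0.864, 0.082, 0.496], [0.355, 0.6, -0.717]]
wrist_force: [-0.4, 0.3, -0.4]
gripper_width: 0.694
gripper_force: 0.0
```

Emit:
{"method": "step_arm", "body": {"linear": [[22.2, 2.0, 6.5], [21.3, 4.7, 6.4], [20.2, 7.3, 6.1], [18.7, 9.7, 5.9], [9.9, 8.0, 7.0], [7.8, 9.6, 6.5], [5.5, 11.0, 5.8], [3.2, 12.0, 4.9], [0.7, 12.8, 3.9], [-1.8, 13.1, 3.0]], "delta_rot": [[0.038, 0.038, -0.156], [0.034, 0.04, -0.157], [0.03, 0.041, -0.157], [0.027, 0.043, -0.157], [0.046, 0.049, -0.151], [0.044, 0.049, -0.151], [0.041, 0.05, -0.152], [0.039, 0.05, -0.151], [0.037, 0.049, -0.151], [0.035, 0.048, -0.151]], "grip": [60, 60, 60, 60, 60, 60, 60, 60, 60, 60]}}

```text
time_s: 33.52
tcp_pos: [0.4263, 0.1724, 0.2221]
ee_rot: [[-0.931, -0.366, 0.0], [-0.334, 0.848, 0.412], [-0.151, 0.384, -0.911]]
wrist_force: [0.3, -0.4, 0.3]
gripper_width: 0.688
gripper_force: 0.0
```

Run:
```python
from k import *
s=sense();q=s['joints'];print(s['time_s'],q.round(1),s['tcp_pos'],s['wrist_force'])
p,r=np.array([.424,.2975,.28]),rot(C[2]-1.6)
qt,e=ik(p,r,[52.6,10,-8.1,0,-71.9,-52.7])
P=jpath([q,qt],10)
e=plan([(*tool(a),1) for a in P]+[(p,r,1)],60)
```

```text
33.525 [ 25.8   4.  -18.2 -25.6 -59.4 -82.8] [0.42625589 0.17244168 0.22210615] [ 0.27860703 -0.36059465  0.32008189]
linear [[-4.9,12.9,1.5],[-7.3,12.6,0.3],[-9.7,12.0,-1.0],[-12.0,10.9,-2.6],[-14.0,9.7,-4.2],[-15.9,8.1,-5.8],[-17.5,6.4,-7.6],[-18.7,4.4,-9.4],[-0.0,-0.0,0.0]]
rot [[0.033,0.048,-0.15],[0.033,0.047,-0.15],[0.032,0.047,-0.149],[0.031,0.046,-0.148],[0.031,0.046,-0.147],[0.031,0.046,-0.145],[0.031,0.046,-0.144],[0.031,0.047,-0.143],[0.0,-0.0,0.0]]
9
```

Emit:
{"method": "step_arm", "body": {"linear": [[-4.9, 12.9, 1.5], [-7.3, 12.6, 0.3], [-9.7, 12.0, -1.0], [-12.0, 10.9, -2.6], [-14.0, 9.7, -4.2], [-15.9, 8.1, -5.8], [-17.5, 6.4, -7.6], [-18.7, 4.4, -9.4], [0, 0, 0]], "delta_rot": [[0.033, 0.048, -0.15], [0.033, 0.047, -0.15], [0.032, 0.047, -0.149], [0.031, 0.046, -0.148], [0.031, 0.046, -0.147], [0.031, 0.046, -0.145], [0.031, 0.046, -0.144], [0.031, 0.047, -0.143], [0, 0, 0]], "grip": [60, 60, 60, 60, 60, 60, 60, 60, 60]}}

```text
time_s: 34.65
tcp_pos: [0.4242, 0.2987, 0.2803]
ee_rot: [[-0.003, -1.0, -0.0], [-1.0, 0.003, 0.001], [-0.001, 0.0, -1.0]]
wrist_force: [0.7, 0.9, 0.2]
gripper_width: 0.692
gripper_force: 0.0
```

Run:
```python
from k import *
s=sense();q=s['joints'];print(s['time_s'],q.round(1),s['tcp_pos'],np.round(s['ee_rot'],3).tolist())
d=cam('wrist')
for l,z in(('lever_ball',.12),('gate_hinge',.065)):print(l,[(np.round(r['point'],1).tolist(),round(r['score'],2),plane(d,r['point'],z).round(4)[:2].tolist()) for r in landmark_of('wrist',l)][:3])
m=silhouettes('wrist','lever_ball');print([(x['point'],x['score'],x['mask'].sum()) for x in m][:2])
# dark blob near predicted
u=proj(d,[[.424,.2975,.12]])[0];print(u)
g=cv2.cvtColor(d['img'],cv2.COLOR_RGB2GRAY);c,r_=u.astype(int);w=g[r_-35:r_+35,c-35:c+35];b=(w<60).astype('uint8')
n,_,st,ce=cv2.connectedComponentsWithStats(b);print([(st[i].tolist(),(ce[i]+[c-35,r_-35]).round(1).tolist(),plane(d,ce[i]+[c-35,r_-35],.12).round(4).tolist()) for i in range(1,n) if st[i][4]>60])
```

```text
34.65 [ 53.1   9.4  -8.6  -0.1 -71.9 -53.2] [0.42422777 0.29866578 0.28029466] [[-0.003, -1.0, -0.0], [-1.0, 0.003, 0.001], [-0.001, 0.0, -1.0]]
lever_ball [([314.9, 182.0], 0.83, [0.4297, 0.2974])]
gate_hinge [([130.9, 105.6], 0.79, [0.621, 0.228])]
[([311.2, 127.5], 0.75, np.int64(2502)), ([93.1, 81.5], 0.73, np.int64(23234))]
[320.96834184 182.12040101]
[]
```

Emit:
{"method": "step_arm", "body": {"linear": [[0.5, -2, 35], [0.5, -2, 35], [0, -1, 35], [0, 0, 30], [0, 0, 22], [0, 0, 14], [0, 0, 8], [0, 0, 0], [0, 0, 0], [0, 0, 0]], "delta_rot": [[0, 0, 0], [0, 0, 0], [0, 0, 0], [0, 0, 0], [0, 0, 0], [0, 0, 0], [0, 0, 0], [0, 0, 0], [0, 0, 0], [0, 0, 0]], "grip": [60, 60, 60, 60, 60, 60, 60, 20, 20, 20]}}

```text
time_s: 36.1
tcp_pos: [0.43, 0.2963, 0.1028]
ee_rot: [[-0.006, -1.0, 0.001], [-1.0, 0.006, 0.003], [-0.003, -0.001, -1.0]]
wrist_force: [-0.7, 1.3, -0.4]
gripper_width: 0.426
gripper_force: 0.0
```

Emit:
{"method": "step_arm", "body": {"linear": [[0, 0, 0], [0, 0, 0]], "delta_rot": [[0, 0, 0], [0, 0, 0]], "grip": [20, 20]}}

```text
time_s: 36.35
tcp_pos: [0.4288, 0.2961, 0.1024]
ee_rot: [[-0.007, -1.0, -0.001], [-1.0, 0.007, 0.002], [-0.002, 0.001, -1.0]]
wrist_force: [-5.2, 1.3, 3.7]
gripper_width: 0.301
gripper_force: 30.0
```

Emit:
{"method": "step_arm", "body": {"linear": [[0, -2.4, -3.3], [0, -2.4, -3.2], [0, -2.6, -3.1], [0, -2.6, -3.0], [0, -2.8, -2.9], [0, -2.8, -2.9], [0, -3.0, -2.7], [0, -3.0, -2.6], [0, 0, 0]], "delta_rot": [[0, 0, 0], [0, 0, 0], [0, 0, 0], [0, 0, 0], [0, 0, 0], [0, 0, 0], [0, 0, 0], [0, 0, 0], [0, 0, 0]], "grip": [20, 20, 20, 20, 20, 20, 20, 20, 20]}}

```text
time_s: 37.48
tcp_pos: [0.4473, 0.296, 0.126]
ee_rot: [[-0.008, -1.0, -0.007], [-1.0, 0.008, 0.001], [-0.001, 0.007, -1.0]]
wrist_force: [-16.3, 5.2, 9.7]
gripper_width: 0.303
gripper_force: 30.0
```

Run:
```python
from h import *
s=sense();p=np.array(s['tcp_pos']);print(p,s['wrist_force'],s['gripper_width'],s['time_s'])
h=np.array([.6227,.229]);d=p[:2]-h;print(np.hypot(*d))
r=R.from_matrix(s['ee_rot']);ways=[]
for i in range(20):
    a=1.575*(i+1)/20; c,sn=np.cos(a),np.sin(a)
    ways.append((np.r_[h+[c*d[0]-sn*d[1],sn*d[0]+c*d[1]],p[2]],R.from_euler('z',a)*r,1))
e=plan(ways,20);print(e[0])
```

```text
[0.44725667 0.29604597 0.12596637] [-16.34406885   5.21047599   9.71224819] 0.30292586963193324 37.475
0.18781779473748494
linear [[14.0,4.6,0.0],[14.1,4.7,0.0],[14.0,4.6,0.0],[14.1,4.6,0.1],[14.0,4.6,-0.0],[14.1,4.7,-0.0],[14.0,4.6,0.0],[14.1,4.6,0.0],[14.0,4.6,0.0],[14.1,4.6,0.1]]
rot [[-0.0,0.001,-0.079],[-0.0,0.0,-0.078],[-0.0,0.001,-0.079],[-0.0,0.0,-0.079],[-0.0,0.001,-0.079],[-0.0,0.0,-0.078],[-0.001,0.001,-0.079],[0.0,0.0,-0.079],[0.0,0.001,-0.079],[0.0,0.0,-0.078]]
10
linear [[14.0,4.7,-0.0],[14.1,4.6,-0.0],[14.0,4.6,0.0],[14.0,4.6,0.0],[14.1,4.7,0.0],[14.0,4.6,0.1],[14.1,4.6,-0.0],[14.0,4.6,-0.0],[14.1,4.6,0.0],[14.0,4.7,0.0]]
rot [[0.0,0.001,-0.079],[-0.0,0.0,-0.079],[-0.0,0.001,-0.079],[-0.0,0.001,-0.078],[-0.0,0.0,-0.079],[-0.0,0.001,-0.079],[-0.0,0.0,-0.079],[-0.001,0.001,-0.078],[0.0,0.0,-0.079],[0.0,0.001,-0.079]]
10
[0.55637305 0.05324637 0.12598769]
```

Emit:
{"method": "step_arm", "body": {"linear": [[0, 2.5, 0], [14.0, 4.6, 0], [14.0, 4.6, 0], [14.0, 4.6, 0], [14.0, 4.6, 0], [14.0, 4.6, 0], [14.0, 4.6, 0], [14.0, 4.6, 0], [14.0, 4.6, 0]], "delta_rot": [[0, 0, 0], [0, 0, -0.079], [0, 0, -0.079], [0, 0, -0.079], [0, 0, -0.079], [0, 0, -0.079], [0, 0, -0.079], [0, 0, -0.079], [0, 0, -0.079]], "grip": [20, 20, 20, 20, 20, 20, 20, 20, 20]}}

```text
time_s: 38.6
tcp_pos: [0.441, 0.1779, 0.1247]
ee_rot: [[0.587, -0.81, -0.005], [-0.81, -0.587, -0.002], [-0.001, 0.005, -1.0]]
wrist_force: [-3.0, -1.3, -1.4]
gripper_width: 0.301
gripper_force: 30.0
```

Run:
```python
from h import *
s=sense();p=np.array(s['tcp_pos']);print(p,s['wrist_force'],s['gripper_width'],s['time_s'])
h=np.array([.6227,.229]);r=R.from_matrix(s['ee_rot']);yaw=np.arctan2(r.as_matrix()[1,0],r.as_matrix()[0,0]);print(yaw)
tgt=np.array([.5550,.0545]); d=p[:2]-h; d1=tgt-h
a0=np.arctan2(d[1],d[0])%(2*np.pi);a1=np.arctan2(d1[1],d1[0])%(2*np.pi);print(a1-a0,np.hypot(*d),np.hypot(*d1))
ways=[]
for i in range(1,13):
    f=i/12;a=a0+(a1-a0)*f;rr=np.hypot(*d)+(np.hypot(*d1)-np.hypot(*d))*f
    ways.append((np.r_[h+rr*np.array([np.cos(a),np.sin(a)]),.126],R.from_euler('z',(.025-yaw)*f)*r,1))
e=plan(ways,20);print(e[0])
```

```text
[0.44101675 0.17785952 0.12467375] [-3.00981555 -1.28470577 -1.42850766] 0.30052295614465413 38.6
-0.9433825964666991
0.9263252523016252 0.1887436165479039 0.18717248729447392
linear [[13.9,4.4,-1.3],[13.8,4.4,-0.0],[13.9,4.5,-0.0],[13.8,4.5,-0.0],[13.8,4.6,-0.0],[13.8,4.6,-0.0],[13.7,4.6,-0.0],[13.7,4.7,-0.0],[13.7,4.7,-0.0],[13.6,4.8,-0.0]]
rot [[-0.0,0.0,-0.081],[-0.0,0.001,-0.08],[-0.0,0.0,-0.081],[-0.001,0.001,-0.081],[0.0,-0.0,-0.08],[0.0,0.0,-0.081],[0.0,0.001,-0.081],[0.0,0.0,-0.081],[-0.0,0.001,-0.08],[-0.0,0.0,-0.081]]
10
linear [[13.7,4.9,-0.0],[13.6,4.8,-0.0]]
rot [[-0.0,0.0,-0.081],[-0.0,0.001,-0.08]]
2
[0.55502659 0.05452491 0.12599617]
```

Emit:
{"method": "step_arm", "body": {"linear": [[13.9, 4.4, -1.3], [13.8, 4.4, 0], [13.9, 4.5, 0], [13.8, 4.5, 0], [13.8, 4.6, 0], [13.8, 4.6, 0], [13.7, 4.6, 0], [13.7, 4.7, 0], [13.7, 4.7, 0]], "delta_rot": [[0, 0, -0.081], [0, 0, -0.08], [0, 0, -0.081], [0, 0, -0.081], [0, 0, -0.08], [0, 0, -0.081], [0, 0, -0.081], [0, 0, -0.081], [0, 0, -0.08]], "grip": [20, 20, 20, 20, 20, 20, 20, 20, 20]}}

```text
time_s: 39.72
tcp_pos: [0.517, 0.0745, 0.1255]
ee_rot: [[0.976, -0.216, -0.005], [-0.216, -0.976, -0.001], [-0.004, 0.002, -1.0]]
wrist_force: [-0.9, -1.2, -3.2]
gripper_width: 0.304
gripper_force: 30.0
```

Emit:
{"method": "step_arm", "body": {"linear": [[13.6, 4.8, 0], [13.7, 4.9, 0], [13.6, 4.8, 0], [0, 0, 0]], "delta_rot": [[0, 0, -0.08], [0, 0, -0.08], [0, 0, -0.08], [0, 0, 0]], "grip": [20, 20, 20, 20]}}

```text
time_s: 40.22
tcp_pos: [0.5566, 0.0544, 0.1257]
ee_rot: [[1.0, 0.019, -0.003], [0.019, -1.0, -0.001], [-0.003, 0.001, -1.0]]
wrist_force: [0.0, -5.0, -1.3]
gripper_width: 0.304
gripper_force: 30.0
```

Emit:
{"method": "step_arm", "body": {"linear": [[2, 0, 0], [0, 3.0, 2.7], [0, 2.9, 2.8], [0, 2.8, 2.9], [0, 2.7, 2.9], [0, 2.6, 3.0], [0, 2.5, 3.1], [0, 2.4, 3.2], [0, 0, 0]], "delta_rot": [[0, 0, 0], [0, 0, 0], [0, 0, 0], [0, 0, 0], [0, 0, 0], [0, 0, 0], [0, 0, 0], [0, 0, 0], [0, 0, 0]], "grip": [20, 20, 20, 20, 20, 20, 20, 20, 20]}}

```text
time_s: 41.35
tcp_pos: [0.5592, 0.038, 0.1063]
ee_rot: [[1.0, 0.021, 0.0], [0.021, -1.0, 0.002], [0.0, -0.002, -1.0]]
wrist_force: [-4.0, -0.2, 3.7]
gripper_width: 0.302
gripper_force: 30.0
```

Emit:
{"method": "step_arm", "body": {"linear": [[0, 2, 2.5], [0, 0, 0], [0, 0, 0], [0, 0, 0], [0, 0, -5], [0, 0, -20], [0, 0, -40], [0, 0, -40], [0, 0, -20], [0, 0, 0]], "delta_rot": [[0, 0, 0], [0, 0, 0], [0, 0, 0], [0, 0, 0], [0, 0, 0], [0, 0, 0], [0, 0, 0], [0, 0, 0], [0, 0, 0], [0, 0, 0]], "grip": [20, 60, 60, 60, 60, 60, 60, 60, 60, 60]}}

```text
time_s: 42.6
tcp_pos: [0.5606, 0.0356, 0.2307]
ee_rot: [[1.0, 0.021, 0.005], [0.021, -1.0, 0.003], [0.005, -0.003, -1.0]]
wrist_force: [0.9, -0.1, -0.1]
gripper_width: 0.691
gripper_force: 0.0
```

Run:
```python
from h import *
s=sense();print(s['time_s'],s['tcp_pos'],s['wrist_force'],s['gripper_width'])
for c in('wrist','side','top'):
    d=cam(c)
    for l,z in(('lever_ball',.12),('catch',.065)):
        print(c,l,[(np.round(r['point'],1).tolist(),round(r['score'],2),plane(d,r['point'],z).round(4)[:2].tolist()) for r in landmark_of(c,l)][:2])
    if c=='wrist': cv2.imwrite('pics/w8.png',d['img'][...,::-1]);W=d
w0=cv2.imread('pics/w1.png')
for im in (w0,W['img'][...,::-1]):
    g=cv2.cvtColor(np.ascontiguousarray(im),cv2.COLOR_BGR2GRAY);print(g.shape)
print([(np.round(r['point'],1).tolist(),round(r['score'],2)) for r in landmark_of('top','die')])
```

```text
42.6 [0.56055277 0.03563149 0.230721  ] [ 0.91693014 -0.12455625 -0.1149297 ] 0.6911062916657383
wrist lever_ball [([318.5, 200.2], 0.98, [0.558, 0.0374])]
wrist catch [([368.5, 152.5], 0.73, [0.5899, -0.0083]), ([203.5, 44.3], 0.58, [0.6804, 0.1396])]
side lever_ball [([314.1, 203.4], 0.68, [0.5588, 0.0434])]
side catch [([329.2, 225.5], 0.56, [0.5919, -0.0121])]
top lever_ball [([304.7, 189.2], 0.53, [0.549, 0.04]), ([392.6, 139.3], 0.25, [0.7005, -0.2337])]
top catch [([321.5, 176.8], 0.69, [0.5981, -0.0121])]
(400, 640)
(400, 640)
[([379.7, 256.5], 0.93), ([350.2, 124.3], 0.81), ([387.5, 205.0], 0.75), ([325.9, 247.1], 0.66)]
```

Emit:
{"method": "step_arm", "body": {"linear": [[-0.8, -1, -19], [-0.8, -1, -20], [0, 0, 0]], "delta_rot": [[0, 0, -0.005], [0, 0, -0.005], [0, 0, 0]], "grip": [87, 87, 87]}}

```text
time_s: 43.48
tcp_pos: [0.5587, 0.0375, 0.269]
ee_rot: [[1.0, 0.031, 0.004], [0.031, -1.0, 0.003], [0.004, -0.003, -1.0]]
wrist_force: [-0.0, 0.4, -0.5]
gripper_width: 0.939
gripper_force: 0.0
```

Run:
```python
from h import *
s=sense();print(s['time_s'],s['tcp_pos'],np.round(s['ee_rot'],3).tolist())
d=cam('wrist');b=cv2.cvtColor(d['img'],cv2.COLOR_RGB2GRAY);a=cv2.imread('pics/w1.png',0)
for n,(x0,x1,y0,y1) in {'ball':(300,346,165,210),'bar end':(360,392,115,140),'pivot':(218,245,115,138),'catch':(350,384,138,178),'gate':(150,215,98,118)}.items():
    r=cv2.matchTemplate(b[y0-15:y1+15,x0-15:x1+15],a[y0:y1,x0:x1],cv2.TM_CCOEFF_NORMED);_,v,_,l=cv2.minMaxLoc(r);print(n,round(v,2),l[0]-15,l[1]-15)
for c in('side','top'):
    d=cam(c);print(c,[(np.round(r['point'],1).tolist(),round(r['score'],2)) for l in('mug','jar','hammer') for r in landmark_of(c,l)[:1]],[plane(d,r['point'],.01).round(4)[:2].tolist() for r in landmark_of(c,'die')])
```

```text
43.475 [0.55871362 0.03754608 0.26901054] [[1.0, 0.031, 0.004], [0.031, -1.0, 0.003], [0.004, -0.003, -1.0]]
ball 0.99 1 0
bar end 0.97 1 1
pivot 0.96 1 0
catch 0.97 1 1
gate 0.92 4 1
side [([403.9, 293.3], 0.75), ([402.0, 339.2], 0.57), ([318.5, 158.8], 0.59)] [[0.5236, -0.221], [0.2611, 0.242], [0.3387, -0.1973], [0.7809, -0.1126], [0.3779, -0.0423]]
top [([395.6, 139.6], 0.59), ([437.3, 156.5], 0.89)] [[0.795, -0.111], [0.5119, -0.2348], [0.3759, -0.0257], [0.3431, -0.1975]]
```

The latch, ball and gate all match the starting picture within 1 px where clearly resolved. The die is seated and the bystanders are unmoved, so I'm handing in.

```bash
python3 -c "
from station import *
print(finish_job())"
```

```text
the job is handed in; nothing more can be done
None
```

The job is handed in at about 43 s of the 72 s allowed: the die is seated in the jig, the gate is shut with the latch bar down as far as the cameras show, and the bystanders are unmoved, but the judge's result was not shown.

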